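# Charge the crucible with nuggets and a bar

### The job

Charge the crucible for the next melt: take the hand scoop from its tray, scoop aluminium nuggets out of the flared bin and tip at least three of them into the crucible, using only the scoop on them and leaving none spilled on the bench. Set the scoop back flat in its tray and let go of it, then draw the round aluminium bar out of the leaning rack and lower it end-down well inside the crucible before letting go, so that it stands there on or among the nuggets. The crucible stays standing where it is, and the chisel and the other tools and stock on the bench stay where they are.

Things in the scene. Friction and masses are not known exactly. Their poses are not given: they have to be found in the camera images.
- scoop: Hand scoop, steel pan with dark wooden handle, 0.24 kg, starting flat in its tray, nose roughly away from the robot. Origin: centre of the pan's flat underside; +x to the open nose, +z up. Pan 80 long (x -40 to 40), 64 wide outside, floor 2 thick (0.8 at the lip), side walls 2 thick, 32 high at the closed rear falling to 9 at the nose. Handle: see scoop_grip.
- scoop_grip (a point): Point on the scoop's handle, at scoop x -103, y 0, z 97. Tang and handle rise to the rear from the rear wall (x -40, z 22) at 50 deg to the pan floor; the handle runs from 40 to 120 mm along that line, this point lying at 98, 22 wide across (y, flat sides) by 26. Pinch it here across its flat sides, the tool inclined anywhere from vertical to along the handle.
- scoop_lip (a point): Middle of the scoop's front lip, on the underside (scoop x 40, y 0, z 0).
- tray: Shallow dark steel tray that the scoop lies in, fixed to the bench, 116 (x) by 102 (y) outside, walls 3 thick and 13 high, floor 3 thick. Origin: centre of its underside; its x is roughly the way the scoop's nose points.
- bin: Open dark sheet-steel pan holding the nuggets, fixed, sheet 3 thick. Origin: centre of the underside; +x roughly away from the robot. Flat inner floor at z 3, x -75 to 75, y -38 to 38. Side walls upright; near (-x) and far (+x) end walls flare out at 45 deg from the floor's ends to the rim at z 58, x -130 and 130 (wire bead of radius 3 on it). Nuggets start on the floor at x -25 to 75.
- nugget0: Cast aluminium nugget, lens shaped with rounded-off underside and top, 24 across and 16 thick, 18 g (give or take). Origin at its centre. Starts lying flat on the bin's floor.
- nugget1: Cast aluminium nugget, lens shaped with rounded-off underside and top, 24 across and 16 thick, 18 g (give or take). Origin at its centre. Starts lying flat on the bin's floor.
- nugget2: Cast aluminium nugget, lens shaped with rounded-off underside and top, 24 across and 16 thick, 18 g (give or take). Origin at its centre. Starts lying flat on the bin's floor.
- nugget3: Cast aluminium nugget, lens shaped with rounded-off underside and top, 24 across and 16 thick, 18 g (give or take). Origin at its centre. Starts lying flat on the bin's floor.
- nugget4: Cast aluminium nugget, lens shaped with rounded-off underside and top, 24 across and 16 thick, 18 g (give or take). Origin at its centre. Starts lying flat on the bin's floor.
- crucible: Dark grey clay-graphite crucible, loose, upright, 1.4 kg: 135 high, 108 outside and 88 inside at the mouth, tapering to 74 outside and about 56 inside at the inner floor, which is at z 12. Origin: centre of its underside.
- crucible_rim (a point): Centre of the crucible's mouth, level with the rim (135 above its underside).
- rack: Grey steel bar rack, fixed: two square tubes 70 apart along its y on a 110 by 130 foot plate, leaning 25 deg from vertical, tops towards -x (roughly towards the robot). Tubes 24 wide inside, 95 deep, mouths about 100 above the bench. Origin: centre of the plate's underside. One tube holds the bar, the other a cold chisel; which is which varies.
- bar: Round aluminium bar offcut, 18 diameter, 165 long, about 0.11 kg. Origin: centre of its lower (foot) end; +z runs along the bar to its upper end. It stands loosely in one of the rack's tubes with about 70 showing, and comes out along its own axis.
- bar_mid (a point): Middle of the bar.
- chisel: Bystander: dark steel cold chisel, 150 long, 20 across, standing in the rack's other tube. Leave it.
- hammer: Bystander: hammer lying on the bench. Leave it.
- wrench: Bystander: wrench lying on the bench, at most 20 high. Leave it.
- brush: Bystander: brush lying on the bench. Leave it.
- tin: Bystander: steel can, 60 across and 85 high, upright. Leave it.
- ingot: Bystander: small aluminium ingot, 90 by 40 and 24 high. Leave it.
Mind the look-alikes: they are no part of the job. Leave any pink look-alike of the crucible alone.

How it is judged (in metres and radians):
On the way, in this order (a step that is already met when the one before it is completed fails the run):
1. a nugget rides in the scoop, the scoop lifted clear of the bin (height (world z) of scoop above 0.08 m and ((x of nugget0 in the frame of scoop between -0.045 and 0.045 m and y of nugget0 in the frame of scoop between -0.035 and 0.035 m and z of nugget0 in the frame of scoop between 0 and 0.05 m) or (x of nugget1 in the frame of scoop between -0.045 and 0.045 m and y of nugget1 in the frame of scoop between -0.035 and 0.035 m and z of nugget1 in the frame of scoop between 0 and 0.05 m) or (x of nugget2 in the frame of scoop between -0.045 and 0.045 m and y of nugget2 in the frame of scoop between -0.035 and 0.035 m and z of nugget2 in the frame of scoop between 0 and 0.05 m) or (x of nugget3 in the frame of scoop between -0.045 and 0.045 m and y of nugget3 in the frame of scoop between -0.035 and 0.035 m and z of nugget3 in the frame of scoop between 0 and 0.05 m) or (x of nugget4 in the frame of scoop between -0.045 and 0.045 m and y of nugget4 in the frame of scoop between -0.035 and 0.035 m and z of nugget4 in the frame of scoop between 0 and 0.05 m))), for 0.2 s.
2. at least three nuggets are inside the crucible ((((horizontal distance between nugget0 and crucible below 0.047 m and z of nugget0 in the frame of crucible between 0.005 and 0.132 m) and (horizontal distance between nugget1 and crucible below 0.047 m and z of nugget1 in the frame of crucible between 0.005 and 0.132 m) and ((horizontal distance between nugget2 and crucible below 0.047 m and z of nugget2 in the frame of crucible between 0.005 and 0.132 m) or (horizontal distance between nugget3 and crucible below 0.047 m and z of nugget3 in the frame of crucible between 0.005 and 0.132 m) or (horizontal distance between nugget4 and crucible below 0.047 m and z of nugget4 in the frame of crucible between 0.005 and 0.132 m))) or (((horizontal distance between nugget0 and crucible below 0.047 m and z of nugget0 in the frame of crucible between 0.005 and 0.132 m) or (horizontal distance between nugget1 and crucible below 0.047 m and z of nugget1 in the frame of crucible between 0.005 and 0.132 m)) and (horizontal distance between nugget2 and crucible below 0.047 m and z of nugget2 in the frame of crucible between 0.005 and 0.132 m) and ((horizontal distance between nugget3 and crucible below 0.047 m and z of nugget3 in the frame of crucible between 0.005 and 0.132 m) or (horizontal distance between nugget4 and crucible below 0.047 m and z of nugget4 in the frame of crucible between 0.005 and 0.132 m))) or (((horizontal distance between nugget0 and crucible below 0.047 m and z of nugget0 in the frame of crucible between 0.005 and 0.132 m) or (horizontal distance between nugget1 and crucible below 0.047 m and z of nugget1 in the frame of crucible between 0.005 and 0.132 m)) and (horizontal distance between nugget3 and crucible below 0.047 m and z of nugget3 in the frame of crucible between 0.005 and 0.132 m) and (horizontal distance between nugget4 and crucible below 0.047 m and z of nugget4 in the frame of crucible between 0.005 and 0.132 m)) or ((horizontal distance between nugget2 and crucible below 0.047 m and z of nugget2 in the frame of crucible between 0.005 and 0.132 m) and (horizontal distance between nugget3 and crucible below 0.047 m and z of nugget3 in the frame of crucible between 0.005 and 0.132 m) and (horizontal distance between nugget4 and crucible below 0.047 m and z of nugget4 in the frame of crucible between 0.005 and 0.132 m)))), for 0.2 s.
3. the scoop lies flat in its tray again, let go (x of scoop in the frame of tray between -0.03 and 0.03 m and y of scoop in the frame of tray between -0.03 and 0.03 m and z of scoop in the frame of tray below 0.008 m and angle between scoop's own z axis and vertical below 0.1 rad and contact force between the fingers and scoop below 0.1 N), for 0.2 s.
4. the bar's foot is at least 40 mm below the crucible's rim while the fingers still hold the bar (horizontal distance between bar and crucible below 0.047 m and angle between bar's own z axis and vertical below 0.6 rad and z of bar in the frame of crucible below 0.095 m and contact force between the fingers and bar above 1 N), for 0.1 s.
At the end, for the whole second after the job is handed in: Three or more nuggets in the crucible, the rest in it or the bin; bar at rest in the crucible, foot 40 mm or more below the rim, leaning under 34 deg; scoop flat on its tray's floor, within 30 mm of the middle; crucible upright, within 30 mm of its start ((((horizontal distance between nugget0 and crucible below 0.047 m and z of nugget0 in the frame of crucible between 0.005 and 0.132 m) and (horizontal distance between nugget1 and crucible below 0.047 m and z of nugget1 in the frame of crucible between 0.005 and 0.132 m) and ((horizontal distance between nugget2 and crucible below 0.047 m and z of nugget2 in the frame of crucible between 0.005 and 0.132 m) or (horizontal distance between nugget3 and crucible below 0.047 m and z of nugget3 in the frame of crucible between 0.005 and 0.132 m) or (horizontal distance between nugget4 and crucible below 0.047 m and z of nugget4 in the frame of crucible between 0.005 and 0.132 m))) or (((horizontal distance between nugget0 and crucible below 0.047 m and z of nugget0 in the frame of crucible between 0.005 and 0.132 m) or (horizontal distance between nugget1 and crucible below 0.047 m and z of nugget1 in the frame of crucible between 0.005 and 0.132 m)) and (horizontal distance between nugget2 and crucible below 0.047 m and z of nugget2 in the frame of crucible between 0.005 and 0.132 m) and ((horizontal distance between nugget3 and crucible below 0.047 m and z of nugget3 in the frame of crucible between 0.005 and 0.132 m) or (horizontal distance between nugget4 and crucible below 0.047 m and z of nugget4 in the frame of crucible between 0.005 and 0.132 m))) or (((horizontal distance between nugget0 and crucible below 0.047 m and z of nugget0 in the frame of crucible between 0.005 and 0.132 m) or (horizontal distance between nugget1 and crucible below 0.047 m and z of nugget1 in the frame of crucible between 0.005 and 0.132 m)) and (horizontal distance between nugget3 and crucible below 0.047 m and z of nugget3 in the frame of crucible between 0.005 and 0.132 m) and (horizontal distance between nugget4 and crucible below 0.047 m and z of nugget4 in the frame of crucible between 0.005 and 0.132 m)) or ((horizontal distance between nugget2 and crucible below 0.047 m and z of nugget2 in the frame of crucible between 0.005 and 0.132 m) and (horizontal distance between nugget3 and crucible below 0.047 m and z of nugget3 in the frame of crucible between 0.005 and 0.132 m) and (horizontal distance between nugget4 and crucible below 0.047 m and z of nugget4 in the frame of crucible between 0.005 and 0.132 m))) and ((horizontal distance between nugget0 and crucible below 0.047 m and z of nugget0 in the frame of crucible between 0.005 and 0.132 m) or (x of nugget0 in the frame of bin between -0.135 and 0.135 m and y of nugget0 in the frame of bin between -0.045 and 0.045 m and z of nugget0 in the frame of bin below 0.07 m)) and ((horizontal distance between nugget1 and crucible below 0.047 m and z of nugget1 in the frame of crucible between 0.005 and 0.132 m) or (x of nugget1 in the frame of bin between -0.135 and 0.135 m and y of nugget1 in the frame of bin between -0.045 and 0.045 m and z of nugget1 in the frame of bin below 0.07 m)) and ((horizontal distance between nugget2 and crucible below 0.047 m and z of nugget2 in the frame of crucible between 0.005 and 0.132 m) or (x of nugget2 in the frame of bin between -0.135 and 0.135 m and y of nugget2 in the frame of bin between -0.045 and 0.045 m and z of nugget2 in the frame of bin below 0.07 m)) and ((horizontal distance between nugget3 and crucible below 0.047 m and z of nugget3 in the frame of crucible between 0.005 and 0.132 m) or (x of nugget3 in the frame of bin between -0.135 and 0.135 m and y of nugget3 in the frame of bin between -0.045 and 0.045 m and z of nugget3 in the frame of bin below 0.07 m)) and ((horizontal distance between nugget4 and crucible below 0.047 m and z of nugget4 in the frame of crucible between 0.005 and 0.132 m) or (x of nugget4 in the frame of bin between -0.135 and 0.135 m and y of nugget4 in the frame of bin between -0.045 and 0.045 m and z of nugget4 in the frame of bin below 0.07 m)) and horizontal distance between bar and crucible below 0.047 m and angle between bar's own z axis and vertical below 0.6 rad and z of bar in the frame of crucible below 0.095 m and linear speed of bar below 0.03 m/s and x of scoop in the frame of tray between -0.03 and 0.03 m and y of scoop in the frame of tray between -0.03 and 0.03 m and z of scoop in the frame of tray below 0.008 m and angle between each of scoop, crucible's own z axis and vertical below 0.1 rad and distance of crucible from where it was at the start of the episode below 0.03 m); the robot touches nothing.
It fails at once if the fingers touch a nugget (contact force between the fingers and nugget0 above 0.5 N or contact force between the fingers and nugget1 above 0.5 N or contact force between the fingers and nugget2 above 0.5 N or contact force between the fingers and nugget3 above 0.5 N or contact force between the fingers and nugget4 above 0.5 N).
It fails at once if the crucible is tipped by more than 17 deg or shoved by more than 30 mm (angle between crucible's own z axis and vertical above 0.3 rad or distance of crucible from where it was at the start of the episode above 0.03 m).
It fails at once if the chisel or another bystander is moved by more than 30 mm (distance of any of hammer, wrench, brush, tin, ingot, chisel from where it was at the start of the episode above 0.03 m).
It also fails if it takes over 72 s, if anything falls off the work surface, if the arm or the gripper's body presses on something with over 40 N, if the wrist force passes 120 N, or if a joint passes its speed limit or range.

### The arm

A 6-joint arm with a two-finger parallel gripper is mounted at the origin on the work surface. World frame = base frame: x ahead of the robot, y to its left, z up, the work surface at z = 0. Lengths are in m, angles in degrees, forces in N, time in s.
With the tool pointing down it reaches from about 0.4 to 0.825 m from the base axis. Payload 7 kg.
Tool frame: the origin (TCP) lies on the mounting face of the last link; the fingertips stand 178 mm ahead of it and the grasp point (between the pads) lies 159 mm ahead of it; z points along the fingers, y is the line along which they close (so a half turn about z gives the same grasp; the last joint's range is limited). The gripper opens to 88 mm and grips with 3 to 60 N. Pads are 19 mm wide; open, the fingers measure 130 mm over their backs; the gripper's body (78 mm by 193 mm) begins 47 mm behind the grasp point.
Start: joints at [92.538, 20.546, 0.682, 0, -70.136, -16.507], TCP at [0.163, 0.655, 0.405] pointing down, gripper open.
Joint ranges: [-176.03, 176.03], [-82.01, 121.73], [-58.28, 71.71], [-173.87, 95.51], [-174.79, -0.11], [-173.66, 173.66]. Speed limits (degrees/s): [136.94, 136.94, 172.46, 180, 180, 180].

### API

Orientations are given as [roll, pitch, yaw] about the fixed x, y, z axes, in that order (R = Rz(yaw) Ry(pitch) Rx(roll)).
In Python, from cell import r, imaging gives the robot as it stands.
- The arm moves only by the tool jog_arm, never from a script. Its argument "moves" is a list of rows, each an object with "rot": the turn, a rotation vector about the tool's x, y, z in degrees, a list of three; "xyz": the shift along the tool's x, y, z in mm, a list of three; "hand": the opening, from -1 (shut) to 1 (fully open). A call has 1 to 20 rows; each row shifts and turns the commanded pose from where the row before left it, along the tool's axes as they then stand; what a row does not reach is not made up. A row lasts 1/12 s, in which the tool goes at most 41.7 mm and 7.16 degrees, less where a joint would pass 70% of its speed; a pose out of reach is approached as far as the arm can. A call is refused whole if a number of a shift passes 41.7 or a number of a turn 7.16, either way. A call with a gripper value outside its range is refused whole. The fingers move at their own pace and stop on an object; "squeeze" is the grip in N (left out, the last holds). Time passes only in rows, so rows that do not move let the fingers close. It gives the time, the measured TCP pose, the force, the opening and the grip force at its end, in the units of the state.
- r.get_obs(): the state, without advancing time (a new reading comes with each control period).
- imaging.grab_frame(name): name is "side" or "top" or "wrist"; returns the picture (480x640x3 uint8, red, green, blue); there is no depth.
- imaging.get_calibration(name): a dict with "fov_y" (degrees; the focal length in pixels is half the picture's height over the tangent of half this angle, whatever the lens; pixels are square), "cx", "cy" (the principal point, pixels), "cam_to_world" (4x4, takes a point from camera to world coordinates); the wrist camera has in their place "tool_from_camera" (4x4, takes a point from camera to tool coordinates, whose origin is the TCP and whose axes are the flange's). Camera axes: x right, y down, z forward; pixel columns grow to the right and rows downward; lengths in m; the calibration is good to about 2 mm. A picture is of the moment at which its call begins: read the wrist's pose just before it. get_calibration takes no time and is no camera call.
- r.finish_job(): hands the job in; it is judged then, once.
Trained networks look in the newest picture that a camera, given by its name, has taken for a name from the list of things; names that differ only in an ending like _2 or _b are one class to them, and where a whole thing is asked for, a point or a joint stands for the part that bears it (a point fixed in the world has none). Each returns a list of dicts, best first, with "confidence" (0 to 1); they miss things now and then, are a little off and sometimes report something else, mostly with a low value. They report only what shows in the picture. A call takes as long as a camera call. They do not tell look-alikes from the thing itself.
- imaging.boxes_of(query, camera): "extent" ([left, top, right, bottom] in pixels, round what is visible of it).
- imaging.tip_of(query, camera): "at" ([row, column] in pixels: a listed point, or the origin of a listed thing).
The state is a dict: "time": time; "qpos": joint angles; "qd": joint speeds; "tau": joint torques, N m; "eef_pos": TCP position; "ee_rot": TCP orientation; "ft_force": force on the tool from outside, world axes, zero at the start; "ft_torque": the same for the moment, N m; "opening": finger opening in m; "grasp_force": force on a finger pad.
Only numpy, scipy, OpenCV 4.12 (cv2) and the standard library are available. Lean on these libraries where they do the work, as an engineer would, in place of code of your own. Each camera call takes 0.05 s, during which the arm holds its last target. There are 200 camera calls.

## Working session

There is one attempt and no reset: what is moved stays moved. The work goes in short steps, Python scripts to look and compute and a tool call to move; the robot and the scene stay as the last step left them, time stands still between calls to the robot, and variables do not carry over. Pictures are saved under pics/ and viewed, at most 10 in all, crops included, and the job is handed in when it is done.

Besides the shell and the picture viewer there is one more tool, called after "Request:" by a JSON object that holds its "api" and its "payload". jog_arm: Moves the arm, as the interface text tells. Its arguments: {"type":"object","properties":{"moves":{"type":"array"},"squeeze":{"type":"number"}},"required":["moves"]}

```bash
ls; mkdir -p pics; python3 - <<'E'
from cell import r, imaging
import cv2,json
print(r.get_obs())
for n in ["top","side","wrist"]:
    im=imaging.grab_frame(n); cv2.imwrite(f"pics/{n}0.png",im[:,:,::-1])
    print(n,{k:(v if not hasattr(v,'tolist') else v.tolist()) for k,v in imaging.get_calibration(n).items()})
for n in ["top","side"]:
  for q in ["scoop","scoop_grip","scoop_lip","tray","bin","nugget0","crucible","crucible_rim","rack","bar","bar_mid","chisel"]:
    t=imaging.tip_of(q,n)
    print(n,q,[( [round(x) for x in d["at"]],round(d["confidence"],2)) for d in t][:6])
E
```

```text
pics
{'time': 0.0, 'qpos': array([ 9.25376782e+01,  2.05903601e+01,  6.31850986e-01, -1.87596854e-02,
       -7.01359248e+01, -1.65087615e+01]), 'qd': array([ 0.02155936,  0.01058468, -0.04466081,  0.02016863,  0.02236205,
        0.09336222]), 'tau': array([ 8.63644673e-04, -5.82716274e+01,  2.93061072e+01,  6.99706972e+00,
        7.16474999e-03, -1.50871174e-04]), 'eef_pos': array([0.16290454, 0.65483342, 0.40372425]), 'ee_rot': array([ 1.79904447e+02, -9.92871792e-03, -1.39774639e+01]), 'ft_force': array([ 0.16837772, -0.00534999,  0.38281283]), 'ft_torque': array([-0.0278153 , -0.03684652,  0.00665789]), 'grasp_force': 0.0, 'opening': 0.08768231660363196}
top {'fov_y': 45.87582516043848, 'cx': 318.4396624471621, 'cy': 231.78684642935738, 'cam_to_world': [[0.005634106272313452, -0.989760012701888, 0.14263020052874847, 0.2927409927786745], [-0.999980321935869, -0.005182938069055561, 0.0035345288240387963, -0.002114160803572043], [-0.002759091797658346, -0.14264730775353268, -0.9897697373647678, 1.3678296906495695], [0.0, 0.0, 0.0, 1.0]]}
side {'fov_y': 50.73358705362397, 'cx': 311
[... 1166 characters left out ...]
 313], 0.7), ([284, 239], 0.67), ([326, 480], 0.61)]
top rack [([233, 172], 0.91), ([225, 183], 0.72)]
top bar [([224, 182], 0.46)]
top bar_mid [([235, 176], 0.7), ([144, 191], 0.27)]
top chisel [([233, 154], 0.72), ([176, 368], 0.52), ([198, 267], 0.38)]
side scoop [([310, 259], 0.64)]
side scoop_grip [([279, 304], 0.84), ([309, 259], 0.3)]
side scoop_lip [([310, 239], 0.7)]
side tray [([310, 258], 0.9)]
side bin [([253, 297], 0.75)]
side nugget0 []
side crucible [([234, 418], 0.91), ([219, 344], 0.82)]
side crucible_rim [([253, 376], 0.93), ([174, 354], 0.82), ([193, 427], 0.71), ([308, 239], 0.22)]
side rack [([393, 259], 0.98)]
side bar []
side bar_mid [([344, 270], 0.74)]
side chisel []
```

View pics/top0.png

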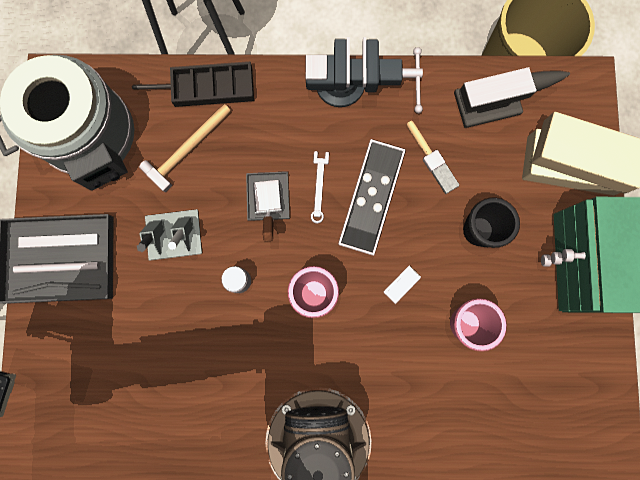

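View pics/side0.png

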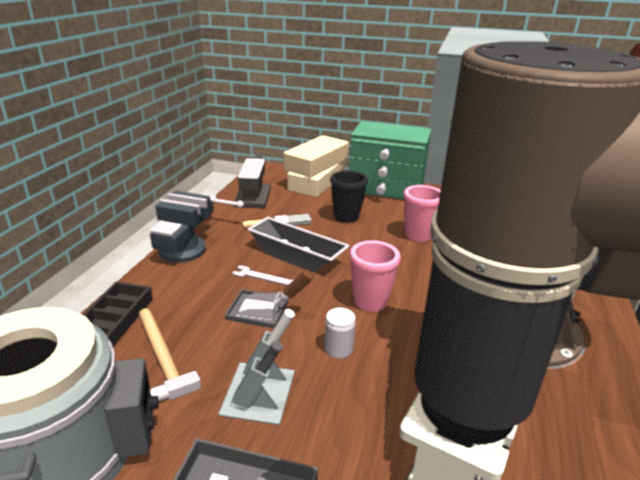

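The top view shows the tray and scoop at (267,198), the bin running from (358,245) to (388,148), the true dark crucible at (491,221), and the rack at (172,232). The tin is at (235,279), and the pink look-alikes are at (314,292) and (480,325). The side view confirms this: the bar leans in the rack at (275,335).

```bash
cat > h.py <<'E'
import numpy as np
from cell import r, imaging
from scipy.spatial.transform import Rotation as R
def ray(n,u,v,T=None):
    c=imaging.get_calibration(n); f=240/np.tan(np.radians(c["fov_y"])/2)
    M=np.array(c["cam_to_world"]) if n!="wrist" else T@np.array(c["tool_from_camera"])
    return M[:3,3], M[:3,:3]@np.array([(u-c["cx"])/f,(v-c["cy"])/f,1.])
def at(n,u,v,z,T=None):
    o,d=ray(n,u,v,T); return o+d*(z-o[2])/d[2]
def tool(o=None):
    o=o or r.get_obs(); T=np.eye(4); T[:3,:3]=R.from_euler("xyz",o["ee_rot"],degrees=True).as_matrix(); T[:3,3]=o["eef_pos"]; return T
def tri(a,b):
    (o1,d1),(o2,d2)=a,b; A=np.stack([d1,-d2],1); s=np.linalg.lstsq(A,o2-o1,rcond=None)[0]
    return (o1+s[0]*d1+o2+s[1]*d2)/2, np.linalg.norm(o1+s[0]*d1-o2-s[1]*d2)
def proj(n,P,T=None):
    c=imaging.get_calibration(n); f=240/np.tan(np.radians(c["fov_y"])/2)
    M=np.array(c["cam_to_world"]) if n!="wrist" else T@np.array(c["tool_from_camera"])
    q=(np.atleast_2d(P)-M[:3,3])@M[:3,:3]; return np.c_[f*q[:,0]/q[:,2]+c["cx"],f*q[:,1]/q[:,2]+c["cy"]]
E
python3 - <<'E'
from h import *
import cv2
np.set_printoptions(precision=4,suppress=True)
im=cv2.imread("pics/top0.png")
a=cv2.resize(im[130:260,235:415],None,fx=4.4,fy=4.4,interpolation=cv2.INTER_CUBIC); cv2.imwrite("pics/a.png",a)
b=np.hstack([im[200:270,130:220],im[190:260,450:540]])
cv2.imwrite("pics/b.png",cv2.resize(b,None,fx=4.4,fy=4.4,interpolation=cv2.INTER_CUBIC))
print("tray",at("top",268,201,.0),"grip",at("top",268,235,.1),"rim",at("top",497,221,.135),"cruc",at("top",477,230,0))
print(tri(ray("top",268,235),ray("side",304,279)),"barmid",tri(ray("top",176,235),ray("side",270,344)))
print("rim",tri(ray("top",497,221),ray("side",354,174)),"rack",at("top",172,233,0),at("side",259,393,0),at("side",258,310,0))
E
```

```text
tray [0.5656 0.1271 0.    ] grip [0.4675 0.1162 0.1   ] rim [ 0.4964 -0.3905  0.135 ] cruc [ 0.4963 -0.3835  0.    ]
(array([0.4704, 0.1168, 0.1014]), np.float64(0.006308710797107729)) barmid (array([0.4685, 0.3255, 0.0958]), np.float64(0.003119281313925009))
rim (array([ 0.4896, -0.388 ,  0.1447]), np.float64(0.010547267764223805)) rack [0.485  0.3597 0.    ] [ 0.4819  0.3566 -0.    ] [0.5787 0.1273 0.    ]
```

View pics/a.png

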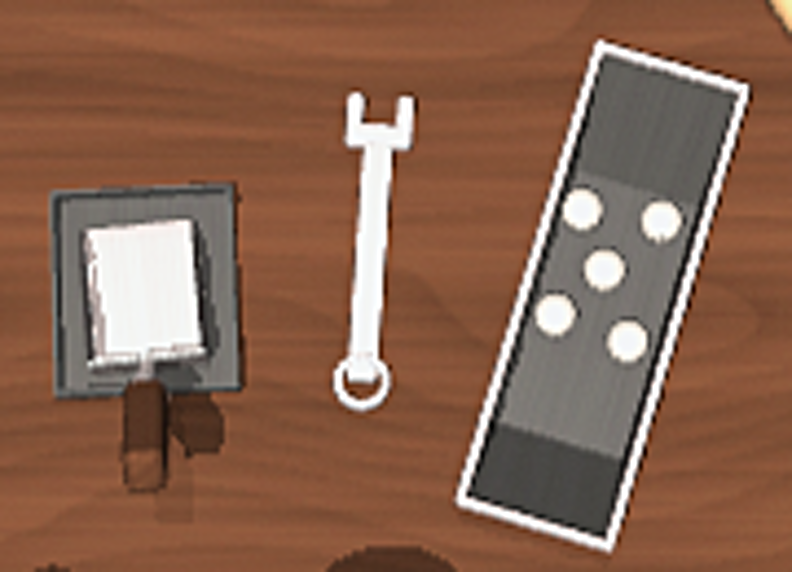

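View pics/b.png

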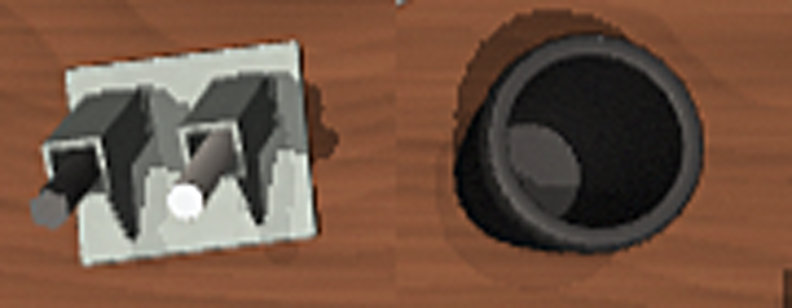

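The crop shows the bin rim with corners at (600,42), (749,88), (610,550) and (461,502). The five nuggets are mid-floor. The tray corners are at (52,192) and (243,390), with the handle end at (145,480). In the second crop the bright bar top is at (187,201), the chisel is at (48,207), and the crucible rim is centred near (595,143).

```bash
cat > m.py <<'E'
from h import *
np.set_printoptions(precision=4,suppress=True)
A=lambda p,z:at("top",235+(p[0]+.5)/4.4-.5,130+(p[1]+.5)/4.4-.5,z)
B=lambda p,z:at("top",130+(p[0]+.5)/4.4-.5,200+(p[1]+.5)/4.4-.5,z)
C=lambda p,z:at("top",450+(p[0]-395.5)/4.4-.5,190+(p[1]+.5)/4.4-.5,z)
bc=np.array([A(p,.058) for p in [(600,42),(749,88),(610,550),(461,502)]])
ctr=bc.mean(0); ax=(bc[0]+bc[1]-bc[2]-bc[3])[:2]; yaw=np.arctan2(ax[1],ax[0]); 
print("bin",ctr,np.degrees(yaw),"len",np.linalg.norm(ax)/2,"wid",np.linalg.norm(bc[0]-bc[1]))
c,s=np.cos(yaw),np.sin(yaw)
for p in [(581,208),(661,220),(604,270),(555,314),(628,341)]:
    d=(A(p,.012)-ctr)[:2]; print("nug",[c*d[0]+s*d[1],-s*d[0]+c*d[1]])
tc=np.array([A(p,.013) for p in [(52,192),(238,184),(243,390),(57,397)]]); ax=(tc[0]+tc[1]-tc[2]-tc[3])[:2]
print("tray",tc.mean(0),np.degrees(np.arctan2(ax[1],ax[0])),np.linalg.norm(ax)/2)
l1,l2=A((84,230),.012),A((190,222),.012); r1,r2=A((92,368),.035),A((208,352),.035); h=A((145,470),.12)
print("scoop lip",(l1+l2)/2,"rear",(r1+r2)/2,l1,l2,r1,r2,"handle end",h)
ax=((l1+l2)-(r1+r2))/2;print("yaw",np.degrees(np.arctan2(ax[1],ax[0])), "w/handle", np.degrees(np.arctan2(*(((l1+l2)/2-h)[:2])[::-1])))
rc=np.array([B(p,.006) for p in [(66,70),(298,42),(317,236),(84,265)]]); ax=(rc[0]+rc[1]-rc[2]-rc[3])[:2]
print("rack",rc.mean(0),np.degrees(np.arctan2(ax[1],ax[0])),np.linalg.norm(ax)/2)
print("bartop",B((187,201),.165),"chisel top",B((48,207),.16))
print("cruc",C((595.5,143),.135))
E
python3 m.py
```

```text
bin [ 0.5671 -0.1238  0.058 ] -16.86148720365017 len 0.26315129218725264 wid 0.08436479741939672
nug [np.float64(0.052332557597164944), np.float64(0.025432999212667767)]
nug [np.float64(0.0588886071470663), np.float64(-0.019013790914318943)]
nug [np.float64(0.022308182303477135), np.float64(0.003246970611606454)]
nug [np.float64(-0.009521152395135447), np.float64(0.02211860153584032)]
nug [np.float64(-0.012187803345846439), np.float64(-0.02072807103351465)]
tray [0.5765 0.1258 0.013 ] 2.4136658417782457 0.11612653245955666
scoop lip [0.6131 0.1324 0.012 ] rear [0.5333 0.1216 0.035 ] [0.6107 0.1618 0.012 ] [0.6155 0.1029 0.012 ] [0.5287 0.153  0.035 ] [0.5379 0.0902 0.035 ] handle end [0.4615 0.1153 0.12  ]
yaw 7.671614150915177 w/handle 6.449003342623815
rack [0.4809 0.3554 0.006 ] 7.7785364071435135 0.10921861324608291
bartop [0.4353 0.3147 0.165 ] chisel top [0.4326 0.3837 0.16  ]
cruc [ 0.4939 -0.3859  0.135 ]
```

```bash
cat > p.py <<'E'
from h import *
from scipy.linalg import logm,expm
import math
np.set_printoptions(precision=4,suppress=True)
def pose(o,ps,z0,x=0,y=0):  # frame at planar origin o, yaw ps
    T=np.eye(4); T[:3,:3]=R.from_euler("z",ps,degrees=True).as_matrix(); T[:3,3]=[o[0],o[1],z0]; return T
def tool_for(grip,ps,tilt):  # grip world point, nose yaw, tool tilt (z=(sin,0,-cos) in nose frame), tool x forward
    t=math.radians(tilt); z=np.array([math.sin(t),0,-math.cos(t)]); y=np.array([0,-1.,0]); x=np.cross(y,z)
    T=np.eye(4); T[:3,:3]=R.from_euler("z",ps,degrees=True).as_matrix()@np.stack([x,y,z],1)
    T[:3,3]=np.array(grip)-.159*T[:3,2]; return T
def rows(T0,Tg,n=None,vmax=38,wmax=6.8):
    D=np.linalg.inv(T0)@Tg; L=np.real(logm(D))
    def inc(n):
        E=expm(L/n); return E[:3,3]*1e3, R.from_matrix(E[:3,:3]).as_rotvec(degrees=True)
    if n is None:
        n=1
        while True:
            t,w=inc(n)
            if np.linalg.norm(t)<=vmax and np.linalg.norm(w)<=wmax: break
            n+=1
    t,w=inc(n); t=np.round(t,1); w=np.round(w,2)
    E=np.eye(4); E[:3,:3]=R.from_rotvec(w,degrees=True).as_matrix(); E[:3,3]=t/1e3
    T=T0.copy()
    for _ in range(n): T=T@E
    print(n,"x rot",w.tolist(),"xyz",t.tolist()); return T
def path(wps,T=None):  # list of (T,n)
    T=tool() if T is None else T
    for w,n in wps: T=rows(T,w,n)
    return T
E
python3 - <<'E'
from p import *
g=[.471,.1145,.100]
path([(tool_for([.45,.115,.26],7,15),None)])
E
```

```text
16 x rot [0.17, 0.93, -1.3] xyz [17.9, 33.0, 1.4]
```

Request:
{"api": "jog_arm", "payload": {"moves": [{"rot": [0.17, 0.93, -1.3], "xyz": [17.9, 33, 1.4], "hand": 1}, {"rot": [0.17, 0.93, -1.3], "xyz": [17.9, 33, 1.4], "hand": 1}, {"rot": [0.17, 0.93, -1.3], "xyz": [17.9, 33, 1.4], "hand": 1}, {"rot": [0.17, 0.93, -1.3], "xyz": [17.9, 33, 1.4], "hand": 1}, {"rot": [0.17, 0.93, -1.3], "xyz": [17.9, 33, 1.4], "hand": 1}, {"rot": [0.17, 0.93, -1.3], "xyz": [17.9, 33, 1.4], "hand": 1}, {"rot": [0.17, 0.93, -1.3], "xyz": [17.9, 33, 1.4], "hand": 1}, {"rot": [0.17, 0.93, -1.3], "xyz": [17.9, 33, 1.4], "hand": 1}, {"rot": [0.17, 0.93, -1.3], "xyz": [17.9, 33, 1.4], "hand": 1}, {"rot": [0.17, 0.93, -1.3], "xyz": [17.9, 33, 1.4], "hand": 1}, {"rot": [0.17, 0.93, -1.3], "xyz": [17.9, 33, 1.4], "hand": 1}, {"rot": [0.17, 0.93, -1.3], "xyz": [17.9, 33, 1.4], "hand": 1}, {"rot": [0.17, 0.93, -1.3], "xyz": [17.9, 33, 1.4], "hand": 1}, {"rot": [0.17, 0.93, -1.3], "xyz": [17.9, 33, 1.4], "hand": 1}, {"rot": [0.17, 0.93, -1.3], "xyz": [17.9, 33, 1.4], "hand": 1}, {"rot": [0.17, 0.93, -1.3], "xyz": [17.9, 33, 1.4], "hand": 1}, {"rot": [0, 0, 0], "xyz": [0, 0, 0], "hand": 1}, {"rot": [0, 0, 0], "xyz": [0, 0, 0], "hand": 1}]}}

```text
time: 2.85
eef_pos: [0.4093, 0.1082, 0.4137]
ee_rot: [-180.0, -15.1, 6.6]
ft_force: [0.6, -0.6, -1.1]
opening: 0.0877
grasp_force: 0.0
```

```bash
python3 - <<'E'
from p import *
import cv2
o=r.get_obs(); print(o["qpos"],o["eef_pos"],o["ee_rot"]); T=tool(o)
cv2.imwrite("pics/w1.png",imaging.grab_frame("wrist")[:,:,::-1])
for q,z in [("scoop_grip",.1),("scoop_lip",.004),("scoop",.005),("tray",0),("bin",0)]:
    for d in imaging.tip_of(q,"wrist")[:2]: print(q,d["at"],round(d["confidence"],2),at("wrist",d["at"][1],d["at"][0],z,T))
# planar kin fit
from scipy.optimize import least_squares
def fk(p,q,tilt=None):
    a1,d1,L2,a3,d4,d6=p; q2,q3,q5=np.radians([q[1],q[2],q[4]]); ph=q3-q2
    rr=a1+L2*np.sin(q2)-a3*np.sin(ph)+d4*np.cos(ph); zz=d1+L2*np.cos(q2)+a3*np.cos(ph)+d4*np.sin(ph)
    e=ph+q5; return np.array([rr+d6*np.cos(e),zz+d6*np.sin(e)])
D=[([92.538,20.59,.632,0,-70.136,-16.5],np.hypot(.1629,.6548),.4037),(o["qpos"],np.hypot(*o["eef_pos"][:2]),o["eef_pos"][2])]
f=lambda p:np.r_[np.concatenate([fk(p,q)-[a,b] for q,a,b in D])*100,(np.array(p)-[.05,.35,.4,.03,.4,.08])]
s=least_squares(f,[.05,.35,.4,.03,.4,.08]); print(s.x,s.fun[:4]/100)
E
```

```text
[ 46.1895 -10.1617 -38.5416  12.3838 -50.5547  43.4747] [0.4093 0.1082 0.4137] [-179.9988  -15.0719    6.6242]
scoop_grip [252.1, 317.8] 0.7 [0.4729 0.1154 0.1   ]
scoop_lip [101.9, 318.5] 0.96 [0.6127 0.1311 0.004 ]
scoop [138.8, 316.7] 0.94 [0.577  0.1287 0.005 ]
tray [211.8, 79.5] 0.51 [0.48   0.3534 0.    ]
bin [183.8, 571.4] 0.79 [ 0.5634 -0.1256  0.    ]
[ 0.3462  0.3089  0.5162 -0.0945  0.1911  0.2339] [-0.      0.0004 -0.     -0.0004]
```

View pics/w1.png

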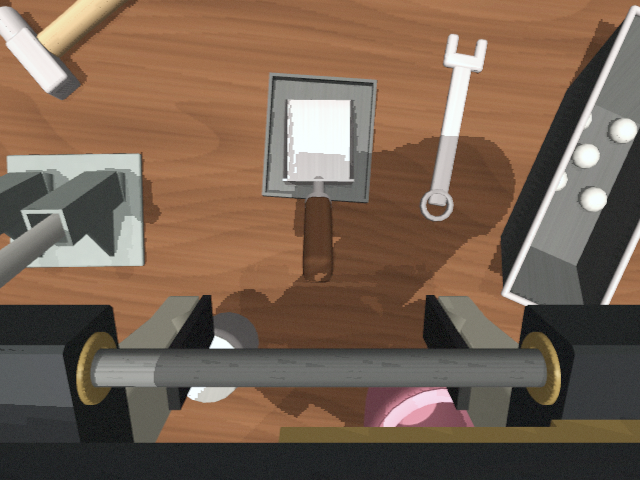

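The wrist view shows the scoop flat in its tray with the handle at (318,245), the bar's tube at left around (45,225), and the bin at right with the nuggets. It agrees with the top-view fit.

```bash
python3 - <<'E'
from p import *
path([(tool_for([.472,.115,.150],6.5,10),None),(tool_for([.472,.115,.099],6.5,10),3)])
E
```

```text
3 x rot [-0.03, -1.68, 0.19] xyz [3.5, 1.3, 37.4]
3 x rot [-0.0, -0.0, 0.0] xyz [-3.0, 0.1, 16.8]
```

Request:
{"api": "jog_arm", "payload": {"moves": [{"rot": [0, -1.68, 0.19], "xyz": [3.5, 1.3, 37.4], "hand": 1}, {"rot": [0, -1.68, 0.19], "xyz": [3.5, 1.3, 37.4], "hand": 1}, {"rot": [0, -1.68, 0.19], "xyz": [3.5, 1.3, 37.4], "hand": 1}, {"rot": [0, 0, 0], "xyz": [-3, 0.1, 16.8], "hand": 1}, {"rot": [0, 0, 0], "xyz": [-3, 0.1, 16.8], "hand": 1}, {"rot": [0, 0, 0], "xyz": [-3, 0.1, 16.8], "hand": 1}, {"rot": [0, 0, 0], "xyz": [0, 0, 0], "hand": 0.2}, {"rot": [0, 0, 0], "xyz": [0, 0, 0], "hand": -0.2}, {"rot": [0, 0, 0], "xyz": [0, 0, 0], "hand": -0.4}, {"rot": [0, 0, 0], "xyz": [0, 0, 0], "hand": -1}, {"rot": [0, 0, 0], "xyz": [0, 0, 0], "hand": -1}, {"rot": [0, 0, 0], "xyz": [0, 0, 0], "hand": -1}, {"rot": [0, 0, 0], "xyz": [0, 0, 0], "hand": -1}, {"rot": [0, 0, 0], "xyz": [0, 0, 0], "hand": -1}, {"rot": [0, 0, 0], "xyz": [0, 0, 0], "hand": -1}], "squeeze": 60}}

```text
time: 4.4
eef_pos: [0.4449, 0.1106, 0.2558]
ee_rot: [-179.9, -10.0, 6.4]
ft_force: [-0.5, -1.1, 0.9]
opening: 0.0329
grasp_force: 0.0
```

Request:
{"api": "jog_arm", "payload": {"moves": [{"rot": [0, 0, 0], "xyz": [0, 0, 0], "hand": -1}, {"rot": [0, 0, 0], "xyz": [0, 0, 0], "hand": -1}, {"rot": [0, 0, 0], "xyz": [0, 0, 0], "hand": -1}, {"rot": [0, 0, 0], "xyz": [0, 0, 0], "hand": -1}, {"rot": [0, 0, 0], "xyz": [0, 0, 0], "hand": -1}, {"rot": [0, 0, 0], "xyz": [0, 0, 0], "hand": -1}]}}

```text
time: 4.9
eef_pos: [0.445, 0.1107, 0.2556]
ee_rot: [-179.9, -10.0, 6.4]
ft_force: [0.0, 0.6, 0.7]
opening: 0.0219
grasp_force: 59.8
```

```bash
cat > kin.py <<'E'
from p import *
from scipy.optimize import least_squares
Rx=lambda a:R.from_euler("x",a,degrees=True).as_matrix();Ry=lambda a:R.from_euler("y",a,degrees=True).as_matrix();Rz=lambda a:R.from_euler("z",a,degrees=True).as_matrix()
def fk(p,q,s4=1,s6=1,off=0):
    a1,c,d1,L2,a3,d4,d6=p
    A=Rz(q[0]); P=A@np.array([a1,c,d1]); A=A@Ry(q[1]); P=P+A@[0,0,L2]
    A=A@Ry(-q[2]); P=P+A@[d4,0,a3]; A=A@Rx(s4*q[3])@Ry(-q[4]); P=P+A@[d6,0,0]
    # tool: z along x of A
    M=A@Rx(s6*q[5]+off)@np.array([[0,0,1],[0,-1,0],[1,0,0.]]); T=np.eye(4);T[:3,:3]=M;T[:3,3]=P;return T
E
cat > data.py <<'E'
D=[([92.538,20.546,.682,0,-70.136,-16.507],[.163,.655,.405],[180,0,-14]),
([46.1895,-10.1617,-38.5416,12.3838,-50.5547,43.4747],[.4093,.1082,.4137],[-180,-15.07,6.62])]
E
python3 - <<'E'
from kin import *
from data import D
o=r.get_obs(); print(o); open("data.py","a").write("D.append((%s,%s,%s))\n"%(o["qpos"].tolist(),o["eef_pos"].tolist(),o["ee_rot"].tolist())); D.append((o["qpos"],o["eef_pos"],o["ee_rot"]))
for s4 in (1,-1):
  for s6 in (1,-1):
    for off in (0,90,-90,180):
      e=[np.degrees(R.from_matrix(fk([0]*7,q,s4,s6,off)[:3,:3].T@R.from_euler("xyz",w,degrees=True).as_matrix()).magnitude()*1) for q,x,w in D]
      if max(e)<8: print(s4,s6,off,e)
E
```

```text
{'time': 4.9, 'qpos': array([ 40.8759,   6.4134, -45.9313,  11.2555, -29.8069,  46.1175]), 'qd': array([ 0.0118,  0.0608,  0.0501,  0.0052, -0.079 , -0.0142]), 'tau': array([  0.2416, -29.465 ,  20.5381,   4.4902,   0.5559,   0.019 ]), 'eef_pos': array([0.445 , 0.1107, 0.2556]), 'ee_rot': array([-179.9043,  -10.0047,    6.3769]), 'ft_force': array([0.0473, 0.5547, 0.7397]), 'ft_torque': array([-0.2507,  0.4584, -0.0469]), 'grasp_force': 59.841923117637634, 'opening': 0.021868279049820343}
-1 -1 90 [np.float64(0.030999999999990972), np.float64(0.005008273155603106), np.float64(3.8915852830615725e-14)]
```

```bash
cat >> kin.py <<'E'
from data import D
FK=lambda p,q:fk(p,q,-1,-1,90)
f=lambda p:np.r_[np.concatenate([FK(p,q)[:3,3]-x for q,x,w in D])*300,(np.array(p)-[.0,-.19,.4,.4,.0,.4,.1])]
PP=least_squares(f,[.0,-.19,.4,.4,.0,.4,.1]).x
lo=np.array([-176,-82,-58.3,-173.9,-174.8,-173.6]);hi=np.array([176,121.7,71.7,95.5,-.11,173.6])
def ik(T,q0):
    g=lambda q:np.r_[(FK(PP,q)[:3,3]-T[:3,3])*10,R.from_matrix(FK(PP,q)[:3,:3].T@T[:3,:3]).as_rotvec()]
    s=least_squares(g,np.clip(q0,lo+.01,hi-.01),bounds=(lo,hi),x_scale=30.); return s.x,np.linalg.norm(s.fun)
E
python3 - <<'E'
from kin import *
print(PP, f(PP)[:9]/300)
B=pose([.566,-.1245],-16.9,0)
def sc(lx,lz,p,t0=10):   # lip in bin frame, nose-down pitch p
    a=np.radians(p); dx,dz=-.143,.097
    g=B@np.array([lx+dx*np.cos(a)+dz*np.sin(a),0,lz-dx*np.sin(a)+dz*np.cos(a),1]); return tool_for(g[:3],-16.9,t0-p)
q=r.get_obs()["qpos"]
for a in [(-.045,.1,35),(-.045,.01,35),(-.02,.004,22),(.0,.004,10),(.03,.004,4),(.07,.004,4),(.08,.03,-10),(.08,.06,-20),(.06,.15,-20)]:
    q,e=ik(sc(*a),q); print(a,q,e)
for ps in (-60,-90,-120):
  for p in (-15,30,60,75):
    a=np.radians(p); g=np.array([.494,-.386,.175])+R.from_euler("z",ps,degrees=True).apply([-.143*np.cos(a)+.097*np.sin(a),0,.143*np.sin(a)+.097*np.cos(a)])
    q,e=ik(tool_for(g,ps,10-p),q); print(ps,p,q,e)
E
```

```text
[ 0.0423 -0.1872  0.2133  0.5869  0.0197  0.4174  0.2214] [-0.0046  0.0001  0.0131  0.0013 -0.0036 -0.0176  0.0019  0.      0.0045]
(-0.045, 0.1, 35) [  4.3953  17.8148  -8.2614  -8.8378 -87.438   70.9415] 2.2540450316781775e-15
(-0.045, 0.01, 35) [  4.3953  22.1677 -15.6802  -9.1091 -75.8093  72.7942] 1.4360685108784863e-14
(-0.02, 0.004, 22) [  8.0905  14.0293 -27.6901  -5.8621 -59.3174  68.4899] 5.068958702330343e-12
(0.0, 0.004, 10) [ 13.0542   7.1953 -39.6054  -0.     -43.1993  60.0458] 2.863163454102578e-14
(0.03, 0.004, 4) [ 14.6251   6.5255 -43.521    5.4738 -34.9568  54.1243] 9.478305746820196e-15
(0.07, 0.004, 4) [ 11.845   10.2526 -38.6786   4.9175 -35.904   57.401 ] 1.4685505765918336e-11
(0.08, 0.03, -10) [ 20.2491   3.7365 -53.6042  36.6516 -20.2428  19.6319] 3.286294212635856e-11
(0.08, 0.06, -20) [ 25.0763   1.1261 -58.3     45.6369 -21.0211   6.1321] 0.16837105023799806
(0.06, 0.15, -20) [ 33.6171 -15.7188 -56.2959  40.5543 -36.4093   9.0154] 4.481359801097624e-15
-60 -15 [ 14.899  -10.558  -44.0315  30.4071 -53.7212  -2.5697] 4.7099445283045415e-14
-60 30 [-23.7077 
[... 253 characters left out ...]
0 -15 [ 14.9357   6.2582 -28.2485  26.7948 -64.9338 -28.4773] 1.2738204242943282e-15
-90 30 [-25.3142  18.1917   4.053  -18.0818 -84.9671  28.3594] 4.339007526980888e-14
-90 60 [ -41.6501   39.5972   26.7452  -37.7253 -110.6934   38.8548] 1.3095612491747585e-15
-90 75 [ -46.2797   51.3483   37.4912  -47.839  -122.3254   37.4309] 3.5298314325006817e-12
-120 -15 [  7.2387  21.8916  -6.5391  20.1131 -78.0773 -44.3125] 3.5672336890365864e-13
-120 30 [-25.7926  15.6695   0.4762 -20.7509 -74.3068   1.3751] 3.363066775612074e-10
-120 60 [-47.4354  27.8046   5.4482 -46.9895 -88.1538  28.0177] 2.098902296542479e-14
-120 75 [-54.5055  36.6899   7.7247 -56.2127 -97.1364  36.6479] 1.7064395349548841e-15
```

```bash
cat > sc.py <<'E'
from kin import *
BO=[.566,-.1245]; BY=-16.9
def sc(lx,lz,p,t0=10,O=BO,ps=BY,ly=0):   # lip position in planar frame, nose-down pitch p
    B=pose(O,ps,0); a=np.radians(p); dx,dz=-.143,.096
    g=B@np.array([lx+dx*np.cos(a)+dz*np.sin(a),ly,lz-dx*np.sin(a)+dz*np.cos(a),1]); return tool_for(g[:3],ps,t0-p)
E
python3 - <<'E'
from sc import *
imaging.grab_frame("wrist"); print([(d["at"],d["confidence"]) for d in imaging.tip_of("scoop_lip","wrist")[:2]])
T=tool(); U=T.copy(); U[2,3]+=.12; U[0,3]-=.02
T=path([(U,None),(sc(-.045,.11,33),None)])
E
```

```text
[([30.9, 316.6], 0.59)]
4 x rot [-0.0, 0.0, 0.0] xyz [0.3, -0.6, -30.4]
7 x rot [0.37, -4.65, 3.35] xyz [15.0, 30.6, -7.4]
```

Request:
{"api": "jog_arm", "payload": {"moves": [{"rot": [0, 0, 0], "xyz": [0.3, -0.6, -30.4], "hand": -1}, {"rot": [0, 0, 0], "xyz": [0.3, -0.6, -30.4], "hand": -1}, {"rot": [0, 0, 0], "xyz": [0.3, -0.6, -30.4], "hand": -1}, {"rot": [0, 0, 0], "xyz": [0.3, -0.6, -30.4], "hand": -1}, {"rot": [0.37, -4.65, 3.35], "xyz": [15, 30.6, -7.4], "hand": -1}, {"rot": [0.37, -4.65, 3.35], "xyz": [15, 30.6, -7.4], "hand": -1}, {"rot": [0.37, -4.65, 3.35], "xyz": [15, 30.6, -7.4], "hand": -1}, {"rot": [0.37, -4.65, 3.35], "xyz": [15, 30.6, -7.4], "hand": -1}, {"rot": [0.37, -4.65, 3.35], "xyz": [15, 30.6, -7.4], "hand": -1}, {"rot": [0.37, -4.65, 3.35], "xyz": [15, 30.6, -7.4], "hand": -1}, {"rot": [0.37, -4.65, 3.35], "xyz": [15, 30.6, -7.4], "hand": -1}, {"rot": [0, 0, 0], "xyz": [0, 0, 0], "hand": -1}, {"rot": [0, 0, 0], "xyz": [0, 0, 0], "hand": -1}]}}

```text
time: 6.08
eef_pos: [0.5182, -0.1117, 0.4124]
ee_rot: [180.0, 23.2, -17.1]
ft_force: [-0.1, 0.4, -3.1]
opening: 0.0216
grasp_force: 60.0
```

```bash
python3 - <<'E'
from sc import *
import cv2
o=r.get_obs(); T=tool(o); print(o["qpos"]); open("data.py","a").write("D.append((%s,%s,%s))\n"%(o["qpos"].tolist(),o["eef_pos"].tolist(),o["ee_rot"].tolist()))
cv2.imwrite("pics/w2.png",imaging.grab_frame("wrist")[:,:,::-1])
for q in ["scoop_lip","nugget0","bin"]:
  for d in imaging.tip_of(q,"wrist")[:6]:
    P=at("wrist",d["at"][1],d["at"][0],{"scoop_lip":.11,"nugget0":.012,"bin":0}[q],T); print(q,d["at"],round(d["confidence"],2),P,(np.linalg.inv(pose(BO,BY,0))@np.r_[P,1])[:3])
E
```

```text
[  5.3562  14.6504  -5.223   -8.6382 -91.7416  68.9048]
scoop_lip [32.2, 316.5] 0.95 [ 0.5218 -0.113   0.11  ] [-0.0456 -0.0019  0.11  ]
```

View pics/w2.png

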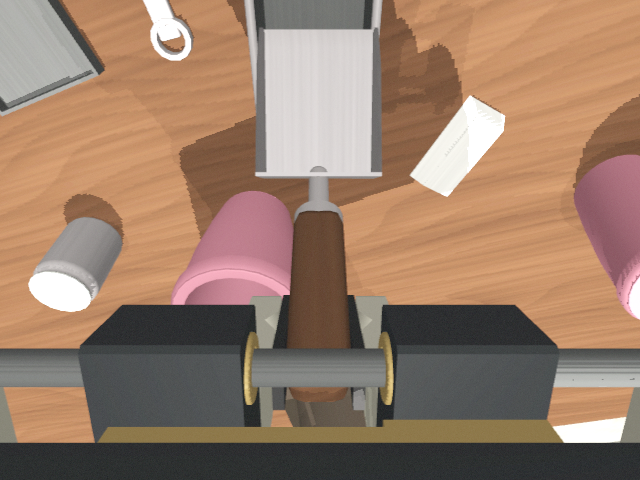

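```bash
python3 - <<'E'
from sc import *
import cv2
T=tool(); I=np.linalg.inv(pose(BO,BY,0))
im=cv2.imread("pics/w2.png")
print(im[6,235:265].mean(1).astype(int),im[6,365:395].mean(1).astype(int))
for u in (247,380): print((I@np.r_[at("wrist",u,6,.06,T),1])[:3])
print(I@T[:,3])
b=.012
W=[(sc(-.045,.030,35),None),(sc(-.042,.006,35),2),(sc(-.025,.0045,24),3),(sc(.0,.0045,10),4),(sc(.035,.0045,5),4),(sc(.066,.0045,5),4)]
path(W)
from kin import *
q=r.get_obs()["qpos"]; print(PP,f(PP)[:12]/300)
for w in W: q,e=ik(w[0],q); print(q,e)
E
```

```text
[ 95  94  93  91  96  92  91  92  94 113 158 187 197 204 207 200 185 175
 147  82  57  58  61  60  53  57  57  59  70  99] [ 58  57  58  58  52  52  60 104 155 177 186 199 207 208 196 187 156  90
  91  90  92  89  89  87  92  87  85  90  84 106]
[-0.0432  0.0459  0.06  ]
[-0.043  -0.0397  0.06  ]
[-0.0513  0.0007  0.4147  1.    ]
3 x rot [0.0, -0.67, 0.04] xyz [14.2, 0.3, 22.9]
2 x rot [0.01, -0.0, 0.0] xyz [6.4, -0.1, 10.2]
3 x rot [-0.0, 3.66, 0.0] xyz [-12.1, 0.0, 6.9]
4 x rot [-0.0, 3.5, 0.0] xyz [-10.6, 0.0, 7.2]
4 x rot [-0.0, 1.25, 0.0] xyz [2.8, 0.0, 3.0]
4 x rot [-0.0, 0.0, 0.0] xyz [7.7, 0.0, 0.7]
[ 0.0783 -0.189   0.1982  0.5729  0.0056  0.3838  0.2073] [-0.0026 -0.005  -0.0027  0.0005 -0.0037 -0.0292  0.0027  0.0002  0.0074
  0.0048  0.0022  0.0244]
[  4.7959  20.4304 -14.021   -9.1545 -79.1115  71.9149] 3.463956706431577e-14
[  4.6902  22.1218 -15.595   -9.2265 -75.9016  72.5354] 4.472185026347579e-15
[  7.8613  14.7378 -26.0633  -6.5828 -62.1129  68.9789] 4.8640822147376615e-14
[ 13.3153   7.063  -39.8908  -0.     -43.0461  59.7847] 1.4271803695193014e-13
[ 13.7995   7.6191 -41.974    4.3226 -36.1825  55.9051] 7.906668700091399e-16
[ 11.7272  10.5213 -38.0464   3.9688 -37.1071  58.2975] 2.3258055312523474e-13
```

The wrist view shows the scoop held straight, its pan spanning columns 256–382. The bin rims lie behind it at columns 247 and 380, which puts the bin a few mm to the left of the scoop.

```bash
python3 - <<'E'
from sc import *
import cv2
np.set_printoptions(precision=4,suppress=True,linewidth=200)
I=np.linalg.inv(pose(BO,BY,0))
T=tool(dict(eef_pos=[.4093,.1082,.4137],ee_rot=[-179.9988,-15.0719,6.6242]))
im=cv2.imread("pics/w1.png").astype(int).min(2)
for v in (30,80,130,180,230,270):
    u0=505+(293-v)*(638-505)/281; s=im[v,int(u0)-15:min(int(u0)+15,640)]; k=s>170; 
    u=np.arange(len(s))[k].mean()+int(u0)-15 if k.any() else None
    print(v,u,(I@np.r_[at("wrist",u,v,.06,T),1])[:2] if u else "")
# nuggets w1
for u,v in [(622,130),(586,156),(593,199)]: print("n",(I@np.r_[at("wrist",u,v,.012,T),1])[:2])
# top rims
t=cv2.imread("pics/top0.png").astype(int).min(2)
for v in (160,180,200,220,235):
    ul=371.4-(v-139.5)*31.6/104.5; 
    for u0 in (ul,ul+35):
        s=t[v,int(u0)-5:int(u0)+7]-110; s=np.clip(s,0,None); u=(s*np.arange(12)).sum()/max(s.sum(),1)+int(u0)-5; print(v,round(u,1),(I@np.r_[at("top",u,v,.06),1])[:2])
for _ in range(2): print(r.get_obs()["ee_rot"])
E
```

```text
30 624.0 [0.1108 0.0418]
80 602.0 [0.0663 0.0413]
130 579.0 [0.0211 0.0416]
180 560.0 [-0.0232  0.0387]
230 533.5 [-0.0704  0.0417]
270 515.0 [-0.1075  0.042 ]
n [ 0.0595 -0.0186]
n [0.0236 0.0025]
n [-0.0109 -0.0208]
160 364.5 [0.0786 0.0434]
160 400.6 [ 0.1039 -0.0382]
180 361.3 [0.0298 0.0369]
180 393.0 [ 0.0519 -0.0347]
200 355.7 [-0.0201  0.0356]
200 388.7 [ 0.0027 -0.0383]
220 347.0 [-0.0718  0.0414]
220 382.7 [-0.0471 -0.0382]
235 341.5 [-0.1094  0.0434]
235 378.5 [-0.084  -0.0388]
[-179.9587   22.9837  -16.763 ]
[-179.9587   22.9837  -16.763 ]
```

```bash
sed -i 's/BO=.*; BY/BO=[.5667,-.1223]; BY/' sc.py; python3 - <<'E'
from sc import *
path([(sc(-.045,.030,35),None),(sc(-.042,.007,35),2),(sc(-.025,.0045,24),3)])
E
```

```text
3 x rot [0.0, -0.67, 0.04] xyz [14.2, -0.5, 22.9]
2 x rot [0.01, -0.0, 0.0] xyz [6.2, -0.0, 9.8]
3 x rot [-0.0, 3.66, 0.0] xyz [-11.9, -0.0, 7.2]
```

Request:
{"api": "jog_arm", "payload": {"moves": [{"rot": [0, -0.67, 0.04], "xyz": [14.2, -0.5, 22.9], "hand": -1}, {"rot": [0, -0.67, 0.04], "xyz": [14.2, -0.5, 22.9], "hand": -1}, {"rot": [0, -0.67, 0.04], "xyz": [14.2, -0.5, 22.9], "hand": -1}, {"rot": [0, 0, 0], "xyz": [6.2, 0, 9.8], "hand": -1}, {"rot": [0, 0, 0], "xyz": [6.2, 0, 9.8], "hand": -1}, {"rot": [0, 3.66, 0], "xyz": [-11.9, 0, 7.2], "hand": -1}, {"rot": [0, 3.66, 0], "xyz": [-11.9, 0, 7.2], "hand": -1}, {"rot": [0, 3.66, 0], "xyz": [-11.9, 0, 7.2], "hand": -1}, {"rot": [0, 0, 0], "xyz": [0, 0, 0], "hand": -1}, {"rot": [0, 0, 0], "xyz": [0, 0, 0], "hand": -1}]}}

```text
time: 7.12
eef_pos: [0.4917, -0.1, 0.3062]
ee_rot: [-180.0, 13.9, -16.9]
ft_force: [0.1, -0.2, -2.3]
opening: 0.0218
grasp_force: 60.0
```

```bash
python3 - <<'E'
from sc import *
T=tool(); g=T[:3,3]+.159*T[:3,2]; print((np.linalg.inv(pose(BO,BY,0))@np.r_[g,1]),r.get_obs()["ee_rot"],r.get_obs()["ft_force"])
print(np.linalg.inv(pose(BO,BY,0))@sc(-.025,.0045,24)@[0,0,.159,1])
path([(sc(.0,.0035,10),4),(sc(.035,.0035,5),4),(sc(.070,.0035,5),4)])
E
```

```text
[-0.1165 -0.0005  0.1519  1.    ] [-179.9891   13.921   -16.8639] [ 0.1026 -0.2431 -2.3387]
[-0.1166 -0.      0.1504  1.    ]
4 x rot [-0.0, 3.48, 0.01] xyz [-10.5, -0.1, 7.8]
4 x rot [-0.0, 1.25, -0.0] xyz [2.8, -0.0, 3.0]
4 x rot [-0.0, 0.0, -0.0] xyz [8.7, -0.0, 0.8]
```

Request:
{"api": "jog_arm", "payload": {"moves": [{"rot": [0, 3.48, 0], "xyz": [-10.5, -0.1, 7.8], "hand": -1}, {"rot": [0, 3.48, 0], "xyz": [-10.5, -0.1, 7.8], "hand": -1}, {"rot": [0, 3.48, 0], "xyz": [-10.5, -0.1, 7.8], "hand": -1}, {"rot": [0, 3.48, 0], "xyz": [-10.5, -0.1, 7.8], "hand": -1}, {"rot": [0, 0, 0], "xyz": [0, 0, 0], "hand": -1}]}}

```text
time: 7.53
eef_pos: [0.4469, -0.0865, 0.2808]
ee_rot: [-180.0, -0.1, -16.9]
ft_force: [1.0, -0.7, 2.0]
opening: 0.022
grasp_force: 60.0
```

```bash
python3 - <<'E'
from sc import *
T=tool(); g=T[:3,3]+.159*T[:3,2]; o=r.get_obs(); print((np.linalg.inv(pose(BO,BY,0))@np.r_[g,1]),o["ee_rot"],o["ft_force"])
print(np.linalg.inv(pose(BO,BY,0))@sc(0,.0035,10)@[0,0,.159,1])
path([(sc(.035,.002,5),5),(sc(.070,.002,5),5)])
E
```

```text
[-0.1247 -0.0005  0.1218  1.    ] [-179.9809   -0.1255  -16.9114] [ 0.9754 -0.7257  1.9632]
[-0.1242 -0.      0.1229  1.    ]
5 x rot [-0.0, 0.97, -0.0] xyz [2.3, -0.1, 2.6]
5 x rot [-0.0, 0.0, -0.0] xyz [7.0, -0.0, 0.6]
```

Request:
{"api": "jog_arm", "payload": {"moves": [{"rot": [0, 0.97, 0], "xyz": [2.3, -0.1, 2.6], "hand": -1}, {"rot": [0, 0.97, 0], "xyz": [2.3, -0.1, 2.6], "hand": -1}, {"rot": [0, 0.97, 0], "xyz": [2.3, -0.1, 2.6], "hand": -1}, {"rot": [0, 0.97, 0], "xyz": [2.3, -0.1, 2.6], "hand": -1}, {"rot": [0, 0.97, 0], "xyz": [2.3, -0.1, 2.6], "hand": -1}, {"rot": [0, 0, 0], "xyz": [7, 0, 0.6], "hand": -1}, {"rot": [0, 0, 0], "xyz": [7, 0, 0.6], "hand": -1}, {"rot": [0, 0, 0], "xyz": [7, 0, 0.6], "hand": -1}, {"rot": [0, 0, 0], "xyz": [7, 0, 0.6], "hand": -1}, {"rot": [0, 0, 0], "xyz": [7, 0, 0.6], "hand": -1}]}}

```text
time: 8.37
eef_pos: [0.4949, -0.1001, 0.2692]
ee_rot: [180.0, -4.7, -16.9]
ft_force: [-7.8, 2.1, 11.4]
opening: 0.0216
grasp_force: 60.0
```

```bash
python3 - <<'E'
from sc import *
import cv2
cv2.imwrite("pics/w3.png",imaging.grab_frame("wrist")[:,:,::-1])
T=tool(); g=T[:3,3]+.159*T[:3,2]; o=r.get_obs(); print((np.linalg.inv(pose(BO,BY,0))@np.r_[g,1]),o["ee_rot"],o["ft_force"],o["qpos"])
print(np.linalg.inv(pose(BO,BY,0))@sc(.07,.002,5)@[0,0,.159,1])
print([[round(x) for x in d["at"]]+[round(d["confidence"],2)] for d in imaging.tip_of("nugget0","wrist")],[[round(x) for x in d["at"]] for d in imaging.tip_of("scoop_lip","wrist")])
E
```

```text
[-0.0607  0.0005  0.1108  1.    ] [179.9513  -4.7875 -16.9218] [-0.4377 -0.5029  5.877 ] [ 11.8048  11.0773 -34.1623   3.5968 -40.6391  58.6259]
[-0.0641 -0.      0.1101  1.    ]
[[6, 371, 0.92], [42, 348, 0.79], [14, 270, 0.78], [20, 321, 0.75], [46, 291, 0.73]] [[30, 316]]
```

View pics/w3.png

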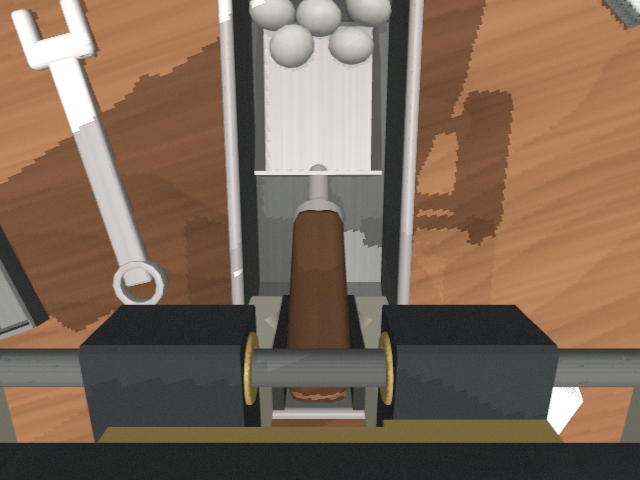

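The wrist view shows two nuggets inside the pan at (292,46) and (350,44). The other three are at the lip, at (272,12), (319,16) and (369,6), pressed on the far wall.

```bash
python3 - <<'E'
from sc import *
W=[(sc(.080,.008,0),3),(sc(.094,.022,-8),4),(sc(.106,.0345,-15),4),(sc(.106,.055,-19),3),(sc(.08,.14,-19),None)]
path(W)
q=r.get_obs()["qpos"]
for w in W: q,e=ik(w[0],q); print(q,e)
E
```

```text
3 x rot [0.01, 1.72, -0.02] xyz [-5.7, 0.2, 2.2]
4 x rot [-0.0, 2.0, 0.0] xyz [-5.4, -0.0, 1.9]
4 x rot [-0.0, 1.75, -0.0] xyz [-4.6, -0.0, 2.0]
3 x rot [-0.0, 1.33, -0.0] xyz [-3.4, -0.0, -3.2]
3 x rot [-0.0, 0.0, -0.0] xyz [6.2, -0.0, -28.9]
[ 13.7604   9.3629 -42.5945  10.2593 -29.8146  50.7981] 2.4002700465351158e-14
[ 17.5584   7.1512 -50.4849  30.7506 -19.9962  27.6615] 1.4958844167034516e-09
[ 21.3333   7.0039 -57.7323  71.6825 -15.992  -16.5257] 6.1797973180001315e-15
[ 22.7949   4.9689 -58.3     65.734  -17.5203 -11.7765] 0.08142163958350794
[ 28.3067 -11.0012 -53.6813  39.9037 -32.4333  13.4071] 2.028725117008565e-15
```

```bash
python3 - <<'E'
from sc import *
W=[(sc(.080,.008,0),4),(sc(.094,.022,-7),5),(sc(.106,.034,-13),6)]
T=path(W); U=T.copy()
q=r.get_obs()["qpos"]
for w in W: q,e=ik(w[0],q); print(q,e)
E
```

```text
4 x rot [0.01, 1.29, -0.01] xyz [-4.3, 0.1, 1.6]
5 x rot [-0.0, 1.4, -0.0] xyz [-3.4, 0.0, 1.0]
6 x rot [-0.0, 1.0, -0.0] xyz [-2.3, 0.0, 1.0]
[ 13.7604   9.3629 -42.5945  10.2593 -29.8146  50.7981] 2.4002700465351158e-14
[ 16.902    7.2728 -49.0852  26.4089 -21.4506  32.5646] 6.948385784875544e-13
[ 19.8601   6.6785 -54.8573  55.034  -16.5796   1.6032] 7.280406669926303e-13
```

Request:
{"api": "jog_arm", "payload": {"moves": [{"rot": [0, 1.29, 0], "xyz": [-4.3, 0.1, 1.6], "hand": -1}, {"rot": [0, 1.29, 0], "xyz": [-4.3, 0.1, 1.6], "hand": -1}, {"rot": [0, 1.29, 0], "xyz": [-4.3, 0.1, 1.6], "hand": -1}, {"rot": [0, 1.29, 0], "xyz": [-4.3, 0.1, 1.6], "hand": -1}, {"rot": [0, 1.4, 0], "xyz": [-3.4, 0, 1], "hand": -1}, {"rot": [0, 1.4, 0], "xyz": [-3.4, 0, 1], "hand": -1}, {"rot": [0, 1.4, 0], "xyz": [-3.4, 0, 1], "hand": -1}, {"rot": [0, 1.4, 0], "xyz": [-3.4, 0, 1], "hand": -1}, {"rot": [0, 1.4, 0], "xyz": [-3.4, 0, 1], "hand": -1}, {"rot": [0, 1, 0], "xyz": [-2.3, 0, 1], "hand": -1}, {"rot": [0, 1, 0], "xyz": [-2.3, 0, 1], "hand": -1}, {"rot": [0, 1, 0], "xyz": [-2.3, 0, 1], "hand": -1}, {"rot": [0, 1, 0], "xyz": [-2.3, 0, 1], "hand": -1}, {"rot": [0, 1, 0], "xyz": [-2.3, 0, 1], "hand": -1}, {"rot": [0, 1, 0], "xyz": [-2.3, 0, 1], "hand": -1}, {"rot": [0, 0, 0], "xyz": [0, 0, 0], "hand": -1}]}}

```text
time: 9.85
eef_pos: [0.4675, -0.0954, 0.2625]
ee_rot: [-179.5, -20.8, -17.0]
ft_force: [0.3, 0.3, -3.3]
opening: 0.0219
grasp_force: 60.0
```

```bash
python3 - <<'E'
from sc import *
import cv2
cv2.imwrite("pics/w4.png",imaging.grab_frame("wrist")[:,:,::-1])
T=tool(); g=T[:3,3]+.159*T[:3,2]; o=r.get_obs(); print((np.linalg.inv(pose(BO,BY,0))@np.r_[g,1]),o["ee_rot"],o["ft_force"],o["qpos"])
print(np.linalg.inv(pose(BO,BY,0))@sc(.106,.034,-13)@[0,0,.159,1])
print([[round(x) for x in d["at"]]+[round(d["confidence"],2)] for d in imaging.tip_of("nugget0","wrist")],[[round(x) for x in d["at"]] for d in imaging.tip_of("scoop_lip","wrist")])
open("data.py","a").write("D.append((%s,%s,%s))\n"%(o["qpos"].tolist(),o["eef_pos"].tolist(),o["ee_rot"].tolist()))
E
```

```text
[-0.0465 -0.002   0.1135  1.    ] [-179.5578  -20.7911  -16.9916] [ 0.009  -0.2212 -3.4741] [  8.2052   4.6796 -58.2033  46.386  -11.4827  20.4766]
[-0.0549  0.      0.0954  1.    ]
[[96, 348, 0.95], [96, 283, 0.78], [25, 291, 0.68], [22, 341, 0.62], [71, 319, 0.6]] [[32, 317]]
```

View pics/w4.png

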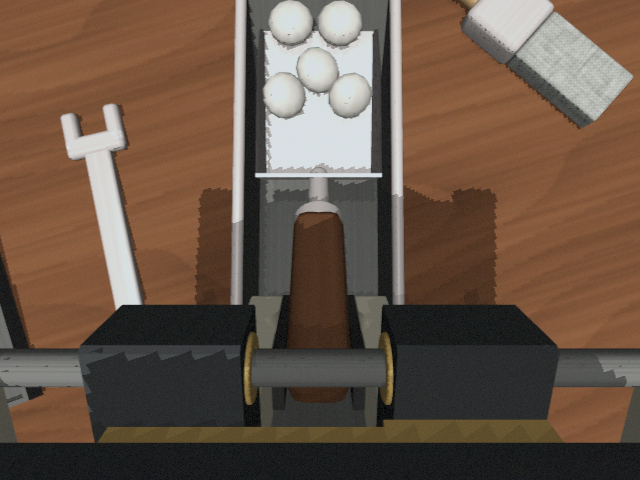

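Three nuggets are well inside the pan, at (284,95), (349,95) and (317,70). Two more sit at the lip, at (291,22) and (340,22). I'll lift over the bin with the nose tilting up, so any loose one falls back into the bin.

```bash
python3 - <<'E'
from sc import *
import kin
F=lambda p:np.concatenate([FK(p[:7],q)[:3,3]+FK(p[:7],q)[:3,:3]@np.r_[0,0,0]-np.array(x)+p[7:10] for q,x,w in D])
s=least_squares(F,np.r_[PP,0,0,0]);print(s.x,np.abs(s.fun).reshape(-1,3).max(1))
W=[(sc(.095,.075,-11),None),(sc(.08,.115,-16),None),(sc(.08,.13,-22),None)]
path(W)
q=r.get_obs()["qpos"]
for w in W: q,e=ik(w[0],q); print(q,e)
E
```

```text
[ 0.1057 -0.1721  0.6245  0.5976  0.0413  0.3173  0.2041  0.0185  0.0061
 -0.5133] [0.014  0.0258 0.0307 0.0232 0.0406]
1 x rot [-0.4, 0.25, -0.08] xyz [-6.2, -3.3, -32.9]
2 x rot [-0.0, 2.5, 0.0] xyz [-11.4, -0.0, -15.7]
1 x rot [-0.0, 6.0, 0.0] xyz [-21.9, -0.0, 1.1]
[ 17.2625  -0.4522 -53.2525  31.5117 -22.6449  28.141 ] 1.1771577253595e-09
[ 22.4592  -7.5492 -55.7907  38.8013 -26.3376  17.8258] 3.206196511762442e-10
[ 25.1379  -9.4032 -58.3     41.6479 -27.2592  12.6691] 0.1151327479978623
```

```bash
python3 - <<'E'
from sc import *
path([(sc(.095,.09,-12),6),(sc(.10,.15,-18),8)])
E
```

```text
6 x rot [-0.07, 0.21, -0.01] xyz [-0.9, -0.5, -7.5]
8 x rot [0.0, 0.75, -0.0] xyz [0.1, -0.0, -4.9]
```

Request:
{"api": "jog_arm", "payload": {"moves": [{"rot": [-0.07, 0.21, 0], "xyz": [-0.9, -0.5, -7.5], "hand": -1}, {"rot": [-0.07, 0.21, 0], "xyz": [-0.9, -0.5, -7.5], "hand": -1}, {"rot": [-0.07, 0.21, 0], "xyz": [-0.9, -0.5, -7.5], "hand": -1}, {"rot": [-0.07, 0.21, 0], "xyz": [-0.9, -0.5, -7.5], "hand": -1}, {"rot": [-0.07, 0.21, 0], "xyz": [-0.9, -0.5, -7.5], "hand": -1}, {"rot": [-0.07, 0.21, 0], "xyz": [-0.9, -0.5, -7.5], "hand": -1}, {"rot": [0, 0.75, 0], "xyz": [0.1, 0, -4.9], "hand": -1}, {"rot": [0, 0.75, 0], "xyz": [0.1, 0, -4.9], "hand": -1}, {"rot": [0, 0.75, 0], "xyz": [0.1, 0, -4.9], "hand": -1}, {"rot": [0, 0.75, 0], "xyz": [0.1, 0, -4.9], "hand": -1}, {"rot": [0, 0.75, 0], "xyz": [0.1, 0, -4.9], "hand": -1}, {"rot": [0, 0.75, 0], "xyz": [0.1, 0, -4.9], "hand": -1}, {"rot": [0, 0.75, 0], "xyz": [0.1, 0, -4.9], "hand": -1}, {"rot": [0, 0.75, 0], "xyz": [0.1, 0, -4.9], "hand": -1}, {"rot": [0, 0, 0], "xyz": [0, 0, 0], "hand": -1}, {"rot": [0, 0, 0], "xyz": [0, 0, 0], "hand": -1}]}}

```text
time: 11.33
eef_pos: [0.435, -0.0827, 0.3417]
ee_rot: [-179.9, -27.8, -17.0]
ft_force: [-0.2, 0.0, -3.7]
opening: 0.0217
grasp_force: 60.0
```

```bash
cat > st.py <<'E'
from sc import *
import cv2,sys
cv2.imwrite("pics/%s.png"%sys.argv[1],imaging.grab_frame("wrist")[:,:,::-1])
T=tool(); g=T[:3,3]+.159*T[:3,2]; o=r.get_obs(); print((np.linalg.inv(pose(BO,BY,0))@np.r_[g,1]),o["ee_rot"],o["ft_force"],o["qpos"])
print([[round(x) for x in d["at"]]+[round(d["confidence"],2)] for d in imaging.tip_of("nugget0","wrist")],[[round(x) for x in d["at"]] for d in imaging.tip_of("scoop_lip","wrist")])
open("data.py","a").write("D.append((%s,%s,%s))\n"%(o["qpos"].tolist(),o["eef_pos"].tolist(),o["ee_rot"].tolist()))
E
python3 st.py w5
```

```text
[-0.0635 -0.0002  0.2007  1.    ] [-179.8962  -27.7492  -16.9957] [ 0.3528 -0.2628 -4.0723] [ 13.7879  -6.9056 -58.2127  44.5693 -19.715   19.3719]
[[101, 342, 0.97], [97, 283, 0.83], [23, 341, 0.79], [75, 321, 0.59]] [[31, 316]]
```

```bash
cat > ns.py <<'E'
from sc import *
c=imaging.get_calibration("wrist"); M=np.array(c["tool_from_camera"])
t=np.radians(10); S=np.stack([[np.cos(t),0,np.sin(t)],[0,-1,0],[np.sin(t),0,-np.cos(t)]],1) # tool axes in scoop frame
def scoopxy(u,v,h):
    f=240/np.tan(np.radians(c["fov_y"])/2)
    d=S@M[:3,:3]@np.array([(u-c["cx"])/f,(v-c["cy"])/f,1]); o=np.array([-.103,0,.096])+S@(M[:3,3]-[0,0,.159])
    return o+d*(h-o[2])/d[2]
if __name__=="__main__":
    import sys
    print("lip",scoopxy(316,31,.0))
    imaging.grab_frame("wrist")
    for d in imaging.tip_of("nugget0","wrist"): print(scoopxy(d["at"][1],d["at"][0],.011),round(d["confidence"],2))
    for b in imaging.boxes_of("nugget0","wrist"): print([round(x) for x in b["extent"]],round(b["confidence"],2))
E
python3 ns.py
```

```text
lip [0.04   0.0003 0.    ]
[0.0018 0.0176 0.011 ] 0.9
[-0.0008 -0.0153  0.011 ] 0.89
[ 0.0126 -0.0026  0.011 ] 0.87
[-0.1284  0.1671  0.011 ] 0.61
[ 0.0408 -0.0127  0.011 ] 0.56
[322, 82, 364, 119] 0.93
[264, 74, 305, 120] 0.73
[318, 0, 358, 52] 0.73
[298, 54, 340, 98] 0.61
[259, 179, 382, 426] 0.42
```

View pics/w5.png

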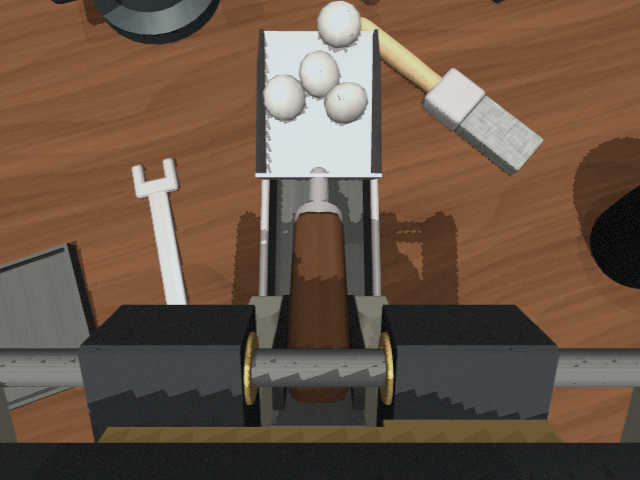

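Four nuggets are in the scoop, one of them at the lip at (340,23). I'll yaw about the lip, still over the bin, to gain wrist range, then tilt the nose further up.

```bash
python3 - <<'E'
from sc import *
T=tool(); p=-17.75; a=np.radians(p); S_=T.copy()
# lip in tool frame
lt=np.array([.143*np.cos(np.radians(10))-.096*np.sin(np.radians(10)),0,.159+.143*np.sin(np.radians(10))+.096*np.cos(np.radians(10)),1]); lip=T@lt; print("lip",lip,np.linalg.inv(pose(BO,BY,0))@lip)
def scw(lip,p,ps): return sc(0,lip[2],p,O=lip[:2],ps=ps)
print(np.abs(scw(lip,-17.75,-17)-T).max())
l=pose(BO,BY,0)@[.097,.0,lip[2],1]
path([(scw(l,-19,-75),19)])
E
```

```text
lip [ 0.6641 -0.1523  0.1523  1.    ] [ 0.1019 -0.0004  0.1523  1.    ]
0.0015342276805476174
19 x rot [-1.45, 0.06, 2.69] xyz [-0.2, -12.8, 0.2]
```

Request:
{"api": "jog_arm", "payload": {"moves": [{"rot": [-0.7, 0.03, 1.3], "xyz": [-0.1, -6.4, 0.1], "hand": -1}, {"rot": [-1.45, 0.06, 2.69], "xyz": [-0.2, -12.8, 0.2], "hand": -1}, {"rot": [-1.45, 0.06, 2.69], "xyz": [-0.2, -12.8, 0.2], "hand": -1}, {"rot": [-1.45, 0.06, 2.69], "xyz": [-0.2, -12.8, 0.2], "hand": -1}, {"rot": [-1.45, 0.06, 2.69], "xyz": [-0.2, -12.8, 0.2], "hand": -1}, {"rot": [-1.45, 0.06, 2.69], "xyz": [-0.2, -12.8, 0.2], "hand": -1}, {"rot": [-1.45, 0.06, 2.69], "xyz": [-0.2, -12.8, 0.2], "hand": -1}, {"rot": [-1.45, 0.06, 2.69], "xyz": [-0.2, -12.8, 0.2], "hand": -1}, {"rot": [-1.45, 0.06, 2.69], "xyz": [-0.2, -12.8, 0.2], "hand": -1}, {"rot": [-1.45, 0.06, 2.69], "xyz": [-0.2, -12.8, 0.2], "hand": -1}, {"rot": [-1.45, 0.06, 2.69], "xyz": [-0.2, -12.8, 0.2], "hand": -1}, {"rot": [-1.45, 0.06, 2.69], "xyz": [-0.2, -12.8, 0.2], "hand": -1}, {"rot": [-1.45, 0.06, 2.69], "xyz": [-0.2, -12.8, 0.2], "hand": -1}, {"rot": [-1.45, 0.06, 2.69], "xyz": [-0.2, -12.8, 0.2], "hand": -1}, {"rot": [-1.45, 0.06, 2.69], "xyz": [-0.2, -12.8, 0.2], "hand": -1}, {"rot": [-1.45, 0.06, 2.69], "xyz": [-0.2, -12.8, 0.2], "hand": -1}, {"rot": [-1.45, 0.06, 2.69], "xyz": [-0.2, -12.8, 0.2], "hand": -1}, {"rot": [-1.45, 0.06, 2.69], "xyz": [-0.2, -12.8, 0.2], "hand": -1}, {"rot": [-0.7, 0.03, 1.3], "xyz": [-0.1, -6.4, 0.1], "hand": -1}, {"rot": [0, 0, 0], "xyz": [0, 0, 0], "hand": -1}]}}

```text
time: 13.3
eef_pos: [0.5873, 0.0813, 0.3369]
ee_rot: [180.0, -28.7, -71.8]
ft_force: [-0.3, 0.7, -4.2]
opening: 0.0218
grasp_force: 60.0
```

```bash
cat >> sc.py <<'E'
t10=np.radians(10); LT=np.array([.143*np.cos(t10)-.096*np.sin(t10),0,.159+.143*np.sin(t10)+.096*np.cos(t10),1])
def scw(lip,p,ps): return sc(0,lip[2],p,O=lip[:2],ps=ps)
E
python3 ns.py; python3 - <<'E'
from sc import *
T=tool(); o=r.get_obs(); lip=T@LT; print(o["eef_pos"],o["ee_rot"],o["qpos"],lip,np.linalg.inv(pose(BO,BY,0))@lip,o["ft_force"])
open("data.py","a").write("D.append((%s,%s,%s))\n"%(o["qpos"].tolist(),o["eef_pos"].tolist(),o["ee_rot"].tolist()))
path([(scw(lip,-32,-70),8)])
E
```

```text
lip [ 0.0409 -0.      0.    ]
[0.0019 0.0156 0.011 ] 0.79
[ 0.0412 -0.0131  0.011 ] 0.73
[ 0.0121 -0.0021  0.011 ] 0.66
[-0.003  -0.0133  0.011 ] 0.64
[-0.0875 -0.0919  0.011 ] 0.62
[323, 0, 360, 52] 0.98
[297, 53, 340, 99] 0.92
[466, 247, 498, 274] 0.71
[264, 75, 306, 120] 0.55
[0.5853 0.0799 0.3373] [179.9106 -28.755  -71.7548] [ 33.028   15.8194 -31.0454  33.9587 -56.3032 -37.2847] [ 0.6609 -0.1508  0.153   1.    ] [0.0984 0.0002 0.153  1.    ] [-1.7459  0.9714 -2.8536]
8 x rot [0.14, 1.66, -0.18] xyz [-8.0, 1.1, 3.7]
```

Request:
{"api": "jog_arm", "payload": {"moves": [{"rot": [0.1, 1.66, 0], "xyz": [-8, 0.6, 3.7], "hand": -1}, {"rot": [0.1, 1.66, 0], "xyz": [-8, 0.6, 3.7], "hand": -1}, {"rot": [0.1, 1.66, 0], "xyz": [-8, 0.6, 3.7], "hand": -1}, {"rot": [0.1, 1.66, 0], "xyz": [-8, 0.6, 3.7], "hand": -1}, {"rot": [0.1, 1.66, 0], "xyz": [-8, 0.6, 3.7], "hand": -1}, {"rot": [0.1, 1.66, 0], "xyz": [-8, 0.6, 3.7], "hand": -1}, {"rot": [0.1, 1.66, 0], "xyz": [-8, 0.6, 3.7], "hand": -1}, {"rot": [0.1, 1.66, 0], "xyz": [-8, 0.6, 3.7], "hand": -1}, {"rot": [0, 0, 0], "xyz": [0, 0, 0], "hand": -1}]}}

```text
time: 14.2
eef_pos: [0.5691, 0.1127, 0.2758]
ee_rot: [-179.3, -42.1, -71.7]
ft_force: [0.2, -1.3, -2.6]
opening: 0.0216
grasp_force: 60.0
```

```bash
python3 ns.py; python3 - <<'E'
from sc import *
T=tool(); o=r.get_obs(); lip=T@LT; print(o["eef_pos"],o["ee_rot"],o["qpos"],lip,np.linalg.inv(pose(BO,BY,0))@lip,o["ft_force"])
open("data.py","a").write("D.append((%s,%s,%s))\n"%(o["qpos"].tolist(),o["eef_pos"].tolist(),o["ee_rot"].tolist()))
for d in imaging.tip_of("nugget0","wrist"): print(np.linalg.inv(pose(BO,BY,0))@np.r_[at("wrist",d["at"][1],d["at"][0],.012,T),1])
C=[.494,-.386]
path([(scw([.515,-.24,.20],-28,-92),None)])
E
```

```text
lip [0.0409 0.     0.    ]
[-0.1066 -0.1006  0.011 ] 0.96
[-0.026  0.016  0.011] 0.93
[-0.0256 -0.0102  0.011 ] 0.68
[ 0.0397 -0.0137  0.011 ] 0.67
[-0.0064 -0.0146  0.011 ] 0.62
[265, 131, 310, 174] 0.91
[320, 0, 359, 51] 0.72
[313, 131, 356, 167] 0.69
[478, 280, 510, 305] 0.64
[323, 97, 364, 131] 0.58
[0.5702 0.1127 0.2776] [-179.1457  -41.9688  -71.9255] [ 36.7151  20.6443 -40.5839  50.1505 -56.2495 -57.4106] [ 0.6605 -0.1507  0.1537  1.    ] [0.098  0.0001 0.1537 1.    ] [ 0.2702 -0.6313 -2.8589]
[-0.0698  0.0113  0.012   1.    ]
[ 0.1366 -0.0056  0.012   1.    ]
[ 0.1024 -0.0307  0.012   1.    ]
[ 0.1885 -0.1685  0.012   1.    ]
[ 0.1196 -0.0689  0.012   1.    ]
4 x rot [-3.44, -0.95, 3.84] xyz [24.7, 15.1, -0.5]
```

```bash
python3 - <<'E'
from sc import *
T=tool(); lip=T@LT
path([(scw(lip+[0,0,.03,0],-46,-72),4)])
E
```

```text
4 x rot [-0.23, 3.51, -0.02] xyz [-11.3, -1.1, 3.0]
```

Request:
{"api": "jog_arm", "payload": {"moves": [{"rot": [-0.23, 3.51, 0], "xyz": [-11.3, -1.1, 3], "hand": -1}, {"rot": [-0.23, 3.51, 0], "xyz": [-11.3, -1.1, 3], "hand": -1}, {"rot": [-0.23, 3.51, 0], "xyz": [-11.3, -1.1, 3], "hand": -1}, {"rot": [-0.23, 3.51, 0], "xyz": [-11.3, -1.1, 3], "hand": -1}, {"rot": [0, 0, 0], "xyz": [0, 0, 0], "hand": -1}, {"rot": [0, 0, 0], "xyz": [0, 0, 0], "hand": -1}]}}

```text
time: 14.9
eef_pos: [0.568, 0.1351, 0.2356]
ee_rot: [179.9, -56.0, -72.0]
ft_force: [-0.0, -0.6, -3.7]
opening: 0.0218
grasp_force: 60.0
```

```bash
python3 ns.py; python3 - <<'E'
from sc import *
T=tool(); o=r.get_obs(); lip=T@LT; print(o["eef_pos"],o["ee_rot"],o["qpos"],lip,o["ft_force"])
open("data.py","a").write("D.append((%s,%s,%s))\n"%(o["qpos"].tolist(),o["eef_pos"].tolist(),o["ee_rot"].tolist()))
path([(scw([.515,-.24,.22],-28,-92),None)])
E
```

```text
lip [ 0.0409  0.     -0.    ]
[-0.0271  0.0174  0.011 ] 0.87
[ 0.0132 -0.0206  0.011 ] 0.77
[-0.0079 -0.0178  0.011 ] 0.74
[-0.0263 -0.0116  0.011 ] 0.6
[331, 99, 370, 135] 0.96
[267, 130, 311, 173] 0.88
[315, 130, 359, 170] 0.71
[334, 58, 373, 100] 0.7
[0.5681 0.1348 0.2369] [-179.8022  -55.9453  -72.269 ] [ 39.0994  27.4996 -43.2477  58.8773 -64.5207 -70.214 ] [ 0.6605 -0.1508  0.1839  1.    ] [-0.068  -0.228  -2.6115]
5 x rot [-2.94, -3.55, 2.71] xyz [32.0, 11.9, -2.1]
```

All four nuggets are now well inside the pan, so I'll carry them to the crucible.

```bash
python3 - <<'E'
from sc import *
T=path([(scw([.53,-.25,.235],-28,-90),9),(scw([.494,-.365,.215],-8,-90),8)])
E
```

```text
9 x rot [-1.47, -1.98, 1.35] xyz [19.8, 6.1, -1.6]
8 x rot [0.0, -2.5, 0.0] xyz [23.6, 4.6, 4.1]
```

Request:
{"api": "jog_arm", "payload": {"moves": [{"rot": [-1.47, -1.98, 1.35], "xyz": [19.8, 6.1, -1.6], "hand": -1}, {"rot": [-1.47, -1.98, 1.35], "xyz": [19.8, 6.1, -1.6], "hand": -1}, {"rot": [-1.47, -1.98, 1.35], "xyz": [19.8, 6.1, -1.6], "hand": -1}, {"rot": [-1.47, -1.98, 1.35], "xyz": [19.8, 6.1, -1.6], "hand": -1}, {"rot": [-1.47, -1.98, 1.35], "xyz": [19.8, 6.1, -1.6], "hand": -1}, {"rot": [-1.47, -1.98, 1.35], "xyz": [19.8, 6.1, -1.6], "hand": -1}, {"rot": [-1.47, -1.98, 1.35], "xyz": [19.8, 6.1, -1.6], "hand": -1}, {"rot": [-1.47, -1.98, 1.35], "xyz": [19.8, 6.1, -1.6], "hand": -1}, {"rot": [-1.47, -1.98, 1.35], "xyz": [19.8, 6.1, -1.6], "hand": -1}, {"rot": [0, 0, 0], "xyz": [0, 0, 0], "hand": -1}, {"rot": [0, 0, 0], "xyz": [0, 0, 0], "hand": -1}]}}

```text
time: 15.97
eef_pos: [0.53, 0.0185, 0.379]
ee_rot: [-179.8, -37.9, -90.1]
ft_force: [0.4, 0.5, -2.8]
opening: 0.0216
grasp_force: 60.0
```

```bash
python3 ns.py; python3 - <<'E'
from sc import *
T=tool(); o=r.get_obs(); lip=T@LT; print(o["eef_pos"],o["ee_rot"],o["qpos"],lip,o["ft_force"])
open("data.py","a").write("D.append((%s,%s,%s))\n"%(o["qpos"].tolist(),o["eef_pos"].tolist(),o["ee_rot"].tolist()))
for q in ("crucible_rim",):
  for d in imaging.tip_of(q,"wrist"): print(q,d["at"],round(d["confidence"],2),at("wrist",d["at"][1],d["at"][0],.135,T))
b=[x for x in imaging.boxes_of("crucible","wrist")]; print(b[:3])
path([(scw([.494,-.365,.215],-8,-90),8),(scw([.494,-.369,.155],12,-90),6)])
E
```

```text
lip [0.0412 0.0001 0.    ]
[-0.0073 -0.0199  0.011 ] 0.87
[-0.003   0.0063  0.011 ] 0.65
[-0.0273 -0.012   0.011 ] 0.6
[-0.027  0.016  0.011] 0.56
[318, 132, 361, 170] 0.94
[265, 132, 308, 169] 0.83
[283, 84, 321, 132] 0.78
[328, 99, 375, 134] 0.62
[0.5302 0.0194 0.3769] [179.8791 -38.1297 -89.8634] [ 31.9822  11.8103 -33.2986  33.6178 -70.9687 -50.586 ] [ 0.5303 -0.2501  0.2346  1.    ] [-1.1342 -0.2897 -4.8579]
crucible_rim [11.1, 358.3] 0.82 [ 0.4932 -0.3863  0.135 ]
[{'extent': [560.0, 426.2, 623.9, 444.9], 'confidence': 0.92}, {'extent': [509.3, 1.5, 639.2, 166.2], 'confidence': 0.72}, {'extent': [294.3, 0.1, 418.5, 105.0], 'confidence': 0.56}]
8 x rot [0.01, -2.52, 0.02] xyz [23.8, 4.6, 4.0]
6 x rot [0.0, -3.33, -0.0] xyz [15.3, -0.0, 3.3]
```

Request:
{"api": "jog_arm", "payload": {"moves": [{"rot": [0, -2.52, 0], "xyz": [23.8, 4.6, 4], "hand": -1}, {"rot": [0, -2.52, 0], "xyz": [23.8, 4.6, 4], "hand": -1}, {"rot": [0, -2.52, 0], "xyz": [23.8, 4.6, 4], "hand": -1}, {"rot": [0, -2.52, 0], "xyz": [23.8, 4.6, 4], "hand": -1}, {"rot": [0, -2.52, 0], "xyz": [23.8, 4.6, 4], "hand": -1}, {"rot": [0, -2.52, 0], "xyz": [23.8, 4.6, 4], "hand": -1}, {"rot": [0, -2.52, 0], "xyz": [23.8, 4.6, 4], "hand": -1}, {"rot": [0, -2.52, 0], "xyz": [23.8, 4.6, 4], "hand": -1}, {"rot": [0, 0, 0], "xyz": [0, 0, 0], "hand": -1}, {"rot": [0, 0, 0], "xyz": [0, 0, 0], "hand": -1}]}}

```text
time: 17.05
eef_pos: [0.4935, -0.1623, 0.4418]
ee_rot: [179.8, -18.0, -90.0]
ft_force: [1.0, 0.3, -2.6]
opening: 0.0217
grasp_force: 60.0
```

```bash
python3 - <<'E'
from sc import *
T=tool(); o=r.get_obs(); lip=T@LT; print(o["eef_pos"],o["ee_rot"],o["qpos"],lip,o["ft_force"])
open("data.py","a").write("D.append((%s,%s,%s))\n"%(o["qpos"].tolist(),o["eef_pos"].tolist(),o["ee_rot"].tolist()))
path([(scw([.494,-.369,.155],12,-90),6),(scw([.494,-.373,.147],60,-90),10)])
E
```

```text
[ 0.4935 -0.1623  0.4418] [179.8256 -17.9884 -90.0431] [  9.5091   3.2176 -25.6147  19.4832 -65.7231 -18.3645] [ 0.4925 -0.3664  0.2153  1.    ] [ 1.0097  0.3371 -2.6179]
6 x rot [0.03, -3.33, -0.01] xyz [15.1, -0.1, 3.3]
10 x rot [-0.0, -4.8, -0.0] xyz [24.4, -0.0, -8.8]
```

Request:
{"api": "jog_arm", "payload": {"moves": [{"rot": [0, -3.33, 0], "xyz": [15.1, -0.1, 3.3], "hand": -1}, {"rot": [0, -3.33, 0], "xyz": [15.1, -0.1, 3.3], "hand": -1}, {"rot": [0, -3.33, 0], "xyz": [15.1, -0.1, 3.3], "hand": -1}, {"rot": [0, -3.33, 0], "xyz": [15.1, -0.1, 3.3], "hand": -1}, {"rot": [0, -3.33, 0], "xyz": [15.1, -0.1, 3.3], "hand": -1}, {"rot": [0, -3.33, 0], "xyz": [15.1, -0.1, 3.3], "hand": -1}, {"rot": [0, -4.8, 0], "xyz": [24.4, 0, -8.8], "hand": -1}, {"rot": [0, -4.8, 0], "xyz": [24.4, 0, -8.8], "hand": -1}, {"rot": [0, -4.8, 0], "xyz": [24.4, 0, -8.8], "hand": -1}, {"rot": [0, -4.8, 0], "xyz": [24.4, 0, -8.8], "hand": -1}, {"rot": [0, -4.8, 0], "xyz": [24.4, 0, -8.8], "hand": -1}, {"rot": [0, -4.8, 0], "xyz": [24.4, 0, -8.8], "hand": -1}, {"rot": [0, -4.8, 0], "xyz": [24.4, 0, -8.8], "hand": -1}, {"rot": [0, -4.8, 0], "xyz": [24.4, 0, -8.8], "hand": -1}, {"rot": [0, -4.8, 0], "xyz": [24.4, 0, -8.8], "hand": -1}, {"rot": [0, -4.8, 0], "xyz": [24.4, 0, -8.8], "hand": -1}, {"rot": [0, 0, 0], "xyz": [0, 0, 0], "hand": -1}, {"rot": [0, 0, 0], "xyz": [0, 0, 0], "hand": -1}, {"rot": [0, 0, 0], "xyz": [0, 0, 0], "hand": -1}, {"rot": [0, 0, 0], "xyz": [0, 0, 0], "hand": -1}]}}

```text
time: 18.72
eef_pos: [0.4953, -0.5037, 0.4221]
ee_rot: [179.8, 49.9, -90.0]
ft_force: [-0.2, 0.1, -2.4]
opening: 0.022
grasp_force: 60.0
```

```bash
python3 ns.py; python3 - <<'E'
from sc import *
import cv2
a=imaging.grab_frame("wrist"); b=imaging.grab_frame("top")[180:270,440:560]; s=imaging.grab_frame("side")[140:280,280:420]
b=cv2.resize(b,(360,270)); s=cv2.resize(s,(360,360)); a=cv2.resize(a,(440,330))
c=np.zeros((600,800,3),np.uint8); c[:330,:440]=a; c[:270,440:]=b; c[:360,440:]=np.vstack([b,np.zeros((90,360,3),np.uint8)]); c[240:600,440:]=s if 0 else s
c[330:600,:360]=b; cv2.imwrite("pics/pour.png",c[:,:,::-1])
T=tool(); o=r.get_obs(); lip=T@LT; print(o["eef_pos"],o["ee_rot"],o["qpos"],lip,o["ft_force"])
E
```

```text
lip [0.0408 0.0001 0.    ]
[ 0.4948 -0.5041  0.4226] [179.957   49.9191 -89.9433] [ -42.7824   35.5333   33.9603  -40.4304 -120.1938   32.0475] [ 0.4944 -0.371   0.1483  1.    ] [-0.0729 -0.3717 -2.0543]
```

View pics/pour.png

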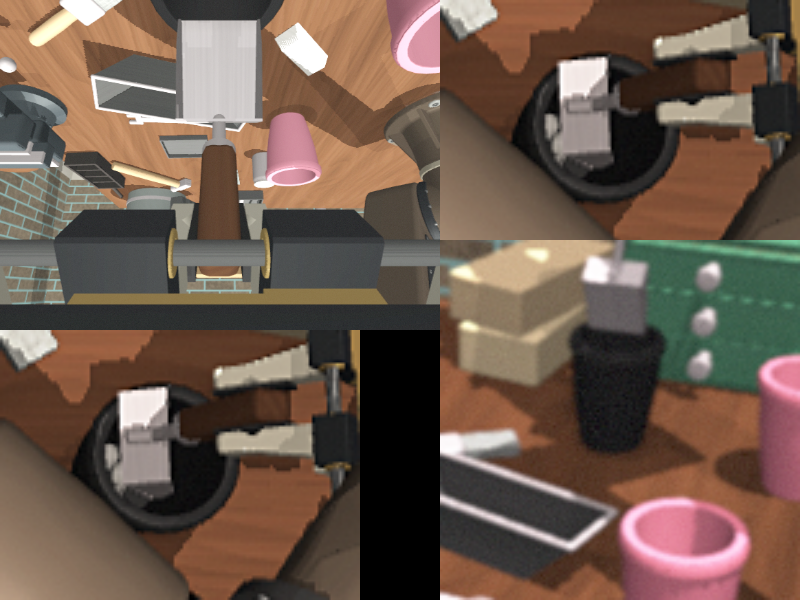

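The scoop is empty. In the top inset the nuggets show inside the crucible around (550,125), and the crucible is still upright. I'll retract and set the scoop back.

```bash
python3 - <<'E'
from sc import *
H=tool(dict(eef_pos=[.445,.1107,.2556+.10],ee_rot=[-179.9,-10,6.4])); H[0,3]-=.01
T=path([(scw([.494,-.368,.20],50,-90),3),(scw([.50,-.27,.25],5,-85),9),(scw([.56,-.08,.2],0,-45),8)])
T=path([(H,None)],T)
E
```

```text
3 x rot [0.03, 3.31, 0.01] xyz [-29.1, 0.2, -3.5]
9 x rot [-0.17, 5.0, -0.54] xyz [-36.2, -0.7, 10.3]
8 x rot [0.65, 0.59, -4.96] xyz [-22.4, -2.2, 5.3]
8 x rot [1.13, -0.0, -6.33] xyz [-6.0, -8.2, 11.2]
```

Request:
{"api": "jog_arm", "payload": {"moves": [{"rot": [0, 3.31, 0], "xyz": [-29.1, 0.2, -3.5], "hand": -1}, {"rot": [0, 3.31, 0], "xyz": [-29.1, 0.2, -3.5], "hand": -1}, {"rot": [0, 3.31, 0], "xyz": [-29.1, 0.2, -3.5], "hand": -1}, {"rot": [-0.17, 5, -0.54], "xyz": [-36.2, -0.7, 10.3], "hand": -1}, {"rot": [-0.17, 5, -0.54], "xyz": [-36.2, -0.7, 10.3], "hand": -1}, {"rot": [-0.17, 5, -0.54], "xyz": [-36.2, -0.7, 10.3], "hand": -1}, {"rot": [-0.17, 5, -0.54], "xyz": [-36.2, -0.7, 10.3], "hand": -1}, {"rot": [-0.17, 5, -0.54], "xyz": [-36.2, -0.7, 10.3], "hand": -1}, {"rot": [-0.17, 5, -0.54], "xyz": [-36.2, -0.7, 10.3], "hand": -1}, {"rot": [-0.17, 5, -0.54], "xyz": [-36.2, -0.7, 10.3], "hand": -1}, {"rot": [-0.17, 5, -0.54], "xyz": [-36.2, -0.7, 10.3], "hand": -1}, {"rot": [-0.17, 5, -0.54], "xyz": [-36.2, -0.7, 10.3], "hand": -1}, {"rot": [0, 0, 0], "xyz": [0, 0, 0], "hand": -1}]}}

```text
time: 20.1
eef_pos: [0.4852, -0.1168, 0.5135]
ee_rot: [179.7, -5.1, -84.4]
ft_force: [0.3, -1.0, -2.4]
opening: 0.0213
grasp_force: 60.0
```

```bash
python3 - <<'E'
from sc import *
import cv2
im=imaging.grab_frame("top"); cv2.imwrite("pics/t2.png",im[:,:,::-1])
for d in imaging.tip_of("nugget0","top"): print("nug",[round(x) for x in d["at"]],round(d["confidence"],2),at("top",d["at"][1],d["at"][0],.025)[:2])
for d in imaging.boxes_of("nugget0","top"): print("box",[round(x) for x in d["extent"]],round(d["confidence"],2))
for d in imaging.tip_of("crucible_rim","top"): print("rim",d["at"],round(d["confidence"],2))
imaging.grab_frame("wrist")
print([[round(x) for x in d["at"]]+[round(d["confidence"],2)] for d in imaging.tip_of("nugget0","wrist")])
# bright blobs inside crucible mouth region
g=im[195:250,465:525].min(2).astype(int); n,l,s,c=cv2.connectedComponentsWithStats((g>110).astype(np.uint8)); print([(s[i,4],c[i]+[465,195]) for i in range(1,n)])
o=r.get_obs(); print(o["qpos"])
H=tool(dict(eef_pos=[.445,.1107,.2556+.10],ee_rot=[-179.9,-10,6.4])); H[0,3]-=.01
T=path([(scw([.56,-.08,.2],0,-45),9),(H,10)])
E
```

```text
nug [232, 491] 0.65 [ 0.4869 -0.4104]
nug [226, 356] 0.54 [ 0.5007 -0.086 ]
nug [228, 482] 0.47 [ 0.4984 -0.3877]
nug [221, 475] 0.43 [ 0.5146 -0.3717]
box [354, 219, 362, 232] 0.63
box [475, 228, 487, 232] 0.37
box [312, 212, 323, 222] 0.37
rim [291.4, 311.0] 0.79
rim [234.9, 174.2] 0.6
[]
[(np.int32(166), array([484.0482, 227.6687]))]
[ 10.0569   0.3411 -12.2158   4.9837 -77.9527  -6.2674]
9 x rot [0.58, 0.54, -4.42] xyz [-20.2, -2.1, 4.7]
10 x rot [0.9, -0.0, -5.07] xyz [-4.7, -6.5, 9.0]
```

Request:
{"api": "jog_arm", "payload": {"moves": [{"rot": [0.58, 0.54, -4.42], "xyz": [-20.2, -2.1, 4.7], "hand": -1}, {"rot": [0.58, 0.54, -4.42], "xyz": [-20.2, -2.1, 4.7], "hand": -1}, {"rot": [0.58, 0.54, -4.42], "xyz": [-20.2, -2.1, 4.7], "hand": -1}, {"rot": [0.58, 0.54, -4.42], "xyz": [-20.2, -2.1, 4.7], "hand": -1}, {"rot": [0.58, 0.54, -4.42], "xyz": [-20.2, -2.1, 4.7], "hand": -1}, {"rot": [0.58, 0.54, -4.42], "xyz": [-20.2, -2.1, 4.7], "hand": -1}, {"rot": [0.58, 0.54, -4.42], "xyz": [-20.2, -2.1, 4.7], "hand": -1}, {"rot": [0.58, 0.54, -4.42], "xyz": [-20.2, -2.1, 4.7], "hand": -1}, {"rot": [0.58, 0.54, -4.42], "xyz": [-20.2, -2.1, 4.7], "hand": -1}, {"rot": [0.9, 0, -5.07], "xyz": [-4.7, -6.5, 9], "hand": -1}, {"rot": [0.9, 0, -5.07], "xyz": [-4.7, -6.5, 9], "hand": -1}, {"rot": [0.9, 0, -5.07], "xyz": [-4.7, -6.5, 9], "hand": -1}, {"rot": [0.9, 0, -5.07], "xyz": [-4.7, -6.5, 9], "hand": -1}, {"rot": [0.9, 0, -5.07], "xyz": [-4.7, -6.5, 9], "hand": -1}, {"rot": [0.9, 0, -5.07], "xyz": [-4.7, -6.5, 9], "hand": -1}, {"rot": [0.9, 0, -5.07], "xyz": [-4.7, -6.5, 9], "hand": -1}, {"rot": [0.9, 0, -5.07], "xyz": [-4.7, -6.5, 9], "hand": -1}, {"rot": [0.9, 0, -5.07], "xyz": [-4.7, -6.5, 9], "hand": -1}, {"rot": [0.9, 0, -5.07], "xyz": [-4.7, -6.5, 9], "hand": -1}, {"rot": [0, 0, 0], "xyz": [0, 0, 0], "hand": -1}]}}

```text
time: 22.07
eef_pos: [0.4342, 0.1101, 0.3532]
ee_rot: [-180.0, -9.8, 6.6]
ft_force: [-1.0, 0.4, -2.1]
opening: 0.0218
grasp_force: 60.0
```

```bash
python3 - <<'E'
from sc import *
o=r.get_obs(); print(o["eef_pos"],o["ee_rot"],o["qpos"])
E=lambda dz,dx=0:tool(dict(eef_pos=[.445+dx,.1107,.2556+dz],ee_rot=[-179.9,-10,6.4]))
path([(E(.03),4),(E(.001),3)])
imaging.grab_frame("top")
for d in imaging.tip_of("nugget0","top"): print("nug",[round(x) for x in d["at"]],round(d["confidence"],2),at("top",d["at"][1],d["at"][0],.025)[:2])
for d in imaging.tip_of("crucible_rim","top"): print("rim",d["at"],round(d["confidence"],2))
E
```

```text
[0.4342 0.1101 0.3532] [-179.9991   -9.8038    6.6283] [ 42.1521  -2.2334 -37.9897   7.8373 -46.5064  49.4619]
4 x rot [0.01, 0.05, 0.06] xyz [-0.2, 0.2, 17.1]
3 x rot [0.01, -0.0, -0.01] xyz [-1.7, -0.0, 9.6]
nug [232, 490] 0.67 [ 0.4872 -0.4085]
nug [223, 358] 0.54 [ 0.5075 -0.0932]
nug [223, 476] 0.41 [ 0.5105 -0.3757]
nug [281, 236] 0.41 [0.3672 0.1957]
rim [224.9, 499.1] 0.91
rim [292.5, 311.4] 0.65
rim [325.8, 476.8] 0.6
rim [227.2, 186.5] 0.33
```

Request:
{"api": "jog_arm", "payload": {"moves": [{"rot": [0, 0, 0], "xyz": [-0.2, 0.2, 17.1], "hand": -1}, {"rot": [0, 0, 0], "xyz": [-0.2, 0.2, 17.1], "hand": -1}, {"rot": [0, 0, 0], "xyz": [-0.2, 0.2, 17.1], "hand": -1}, {"rot": [0, 0, 0], "xyz": [-0.2, 0.2, 17.1], "hand": -1}, {"rot": [0, 0, 0], "xyz": [-1.7, 0, 9.6], "hand": -1}, {"rot": [0, 0, 0], "xyz": [-1.7, 0, 9.6], "hand": -1}, {"rot": [0, 0, 0], "xyz": [-1.7, 0, 9.6], "hand": -1}, {"rot": [0, 0, 0], "xyz": [0, 0, 0], "hand": -1}, {"rot": [0, 0, 0], "xyz": [0, 0, 0], "hand": -1}]}}

```text
time: 22.97
eef_pos: [0.4457, 0.1116, 0.2583]
ee_rot: [-180.0, -10.0, 6.5]
ft_force: [1.1, -0.1, -2.1]
opening: 0.0213
grasp_force: 60.0
```

Request:
{"api": "jog_arm", "payload": {"moves": [{"rot": [0, 0, 0], "xyz": [-0.4, 0, 1.2], "hand": -1}, {"rot": [0, 0, 0], "xyz": [-0.4, 0, 1.2], "hand": -1}, {"rot": [0, 0, 0], "xyz": [0, 0, 0], "hand": -1}, {"rot": [0, 0, 0], "xyz": [0, 0, 0], "hand": -0.4}, {"rot": [0, 0, 0], "xyz": [0, 0, 0], "hand": -0.2}, {"rot": [0, 0, 0], "xyz": [0, 0, 0], "hand": 0.2}, {"rot": [0, 0, 0], "xyz": [0, 0, 0], "hand": 1}, {"rot": [0, 0, 0], "xyz": [0, 0, 0], "hand": 1}, {"rot": [0, 0, 0], "xyz": [0, 0, 0], "hand": 1}, {"rot": [0, 0, 0], "xyz": [0, 0, 0], "hand": 1}, {"rot": [0, 0, 0], "xyz": [0, 0, 0], "hand": 1}, {"rot": [0, 0, 0], "xyz": [0, 0, -15], "hand": 1}, {"rot": [0, 0, 0], "xyz": [0, 0, -35], "hand": 1}, {"rot": [0, 0, 0], "xyz": [0, 0, -35], "hand": 1}, {"rot": [0, 0, 0], "xyz": [0, 0, -35], "hand": 1}, {"rot": [0, 0, 0], "xyz": [0, 0, -35], "hand": 1}, {"rot": [0, 0, 0], "xyz": [0, 0, 0], "hand": 1}]}}

```text
time: 24.38
eef_pos: [0.4187, 0.1092, 0.415]
ee_rot: [-179.7, -10.5, 6.6]
ft_force: [1.6, 0.6, 1.1]
opening: 0.0875
grasp_force: 0.0
```

```bash
python3 - <<'E'
from sc import *
import cv2
o=r.get_obs(); T=tool(o); print(o["eef_pos"],o["opening"],o["time"])
imaging.grab_frame("wrist")
for q,z in [("scoop_grip",.1),("scoop_lip",.003),("scoop",.004),("tray",0),("bar_mid",.09),("bar",.02),("rack",0)]:
    for d in imaging.tip_of(q,"wrist")[:2]: print(q,[round(x) for x in d["at"]],round(d["confidence"],2),at("wrist",d["at"][1],d["at"][0],z,T))
im=imaging.grab_frame("top"); cv2.imwrite("pics/t3.png",im[:,:,::-1])
for d in imaging.tip_of("nugget0","top"): print("nug",[round(x) for x in d["at"]],round(d["confidence"],2),at("top",d["at"][1],d["at"][0],.025)[:2])
# blobs new vs t=0
a=cv2.imread("pics/top0.png").min(2).astype(int); b=im.min(2).astype(int); m=((b>170)&(a<130)).astype(np.uint8)
n,l,s,c=cv2.connectedComponentsWithStats(m); print([(s[i,4],c[i].round()) for i in range(1,n) if s[i,4]>12])
E
```

```text
[0.4187 0.1092 0.415 ] 0.08745500042189985 24.3833
scoop_grip [231, 320] 0.69 [0.4731 0.1154 0.1   ]
scoop_lip [72, 320] 0.92 [0.6134 0.1326 0.003 ]
scoop [111, 322] 0.95 [0.578  0.1261 0.004 ]
bar_mid [205, 54] 0.85 [0.4684 0.3194 0.09  ]
rack [188, 79] 0.92 [0.4791 0.3527 0.    ]
nug [232, 490] 0.49 [ 0.4874 -0.4078]
nug [220, 476] 0.45 [ 0.5158 -0.3744]
nug [229, 481] 0.41 [ 0.4943 -0.3868]
[(np.int32(25), array([476., 221.])), (np.int32(56), array([357., 226.])), (np.int32(49), array([481., 228.])), (np.int32(61), array([490., 230.])), (np.int32(347), array([164., 323.])), (np.int32(16), array([279., 407.])), (np.int32(19), array([287., 412.]))]
```

```bash
cat > bar.py <<'E'
from sc import *
YR=7.8; Z=np.array([.4187,.0574,-.906])
G=np.array([.445,.3161,.1424])
def bt(back=0,off=(0,0,0)): return tool_for(G-back*Z+np.array(off),YR,24.8)
E
python3 - <<'E'
from bar import *
T=path([(bt(.075),None)])
E
```

```text
6 x rot [0.06, 2.49, -0.19] xyz [-9.8, -33.6, 6.3]
```

Request:
{"api": "jog_arm", "payload": {"moves": [{"rot": [0.06, 2.49, -0.19], "xyz": [-9.8, -33.6, 6.3], "hand": 0.5}, {"rot": [0.06, 2.49, -0.19], "xyz": [-9.8, -33.6, 6.3], "hand": 0.2}, {"rot": [0.06, 2.49, -0.19], "xyz": [-9.8, -33.6, 6.3], "hand": 0}, {"rot": [0.06, 2.49, -0.19], "xyz": [-9.8, -33.6, 6.3], "hand": 0}, {"rot": [0.06, 2.49, -0.19], "xyz": [-9.8, -33.6, 6.3], "hand": 0}, {"rot": [0.06, 2.49, -0.19], "xyz": [-9.8, -33.6, 6.3], "hand": 0}, {"rot": [0, 0, 0], "xyz": [0, 0, 0], "hand": 0}, {"rot": [0, 0, 0], "xyz": [0, 0, 0], "hand": 0}, {"rot": [0, 0, 0], "xyz": [0, 0, 0], "hand": 0}]}}

```text
time: 25.63
eef_pos: [0.3476, 0.303, 0.3552]
ee_rot: [180.0, -24.8, 7.8]
ft_force: [-0.0, 1.1, -0.2]
opening: 0.0442
grasp_force: 0.0
```

```bash
python3 - <<'E'
from bar import *
import cv2
o=r.get_obs(); T=tool(o); print(o["eef_pos"],o["ee_rot"],o["opening"],o["qpos"])
im=imaging.grab_frame("wrist"); cv2.imwrite("pics/w6.png",im[:,:,::-1])
for q in ["bar","bar_mid","chisel","rack"]:
    print(q,[([round(x) for x in d["at"]],round(d["confidence"],2)) for d in imaging.tip_of(q,"wrist")[:2]],[([round(x) for x in d["extent"]],round(d["confidence"],2)) for d in imaging.boxes_of(q,"wrist")[:2]])
B=G+.025*-Z; print("pred bar top,mid,foot",proj("wrist",[B,B+.0825*Z,B+.165*Z],T))
path([(bt(0),None)])
g=T[:3,3]+.159*T[:3,2]; print(g,G-.075*Z)
E
```

```text
[0.3476 0.303  0.3552] [179.959  -24.8212   7.8316] 0.04415827021723125 [ 70.1903  -3.455  -51.1812  38.5617 -36.6627  -2.6271]
bar [([212, 321], 0.58)] [([304, 221, 342, 300], 0.91)]
bar_mid [([238, 315], 0.72), ([239, 281], 0.52)] [([302, 220, 339, 300], 0.71), ([167, 218, 229, 289], 0.63)]
chisel [([208, 240], 0.84)] [([169, 217, 230, 292], 0.62)]
rack [([239, 282], 0.73)] [([188, 175, 356, 296], 0.94)]
pred bar top,mid,foot [[317.5472 284.6828]
 [317.683  237.2561]
 [317.7598 210.4329]]
2 x rot [-0.02, -0.05, -0.04] xyz [-0.4, 0.0, 38.0]
[0.4138 0.312  0.2109] [0.4136 0.3118 0.2103]
```

Request:
{"api": "jog_arm", "payload": {"moves": [{"rot": [0, 0, 0], "xyz": [-0.2, 0.4, 19], "hand": 0}, {"rot": [0, 0, 0], "xyz": [-0.2, 0.4, 19], "hand": 0}, {"rot": [0, 0, 0], "xyz": [-0.2, 0.4, 19], "hand": 0}, {"rot": [0, 0, 0], "xyz": [-0.2, 0.4, 19], "hand": 0}, {"rot": [0, 0, 0], "xyz": [0, 0, 0], "hand": -0.4}, {"rot": [0, 0, 0], "xyz": [0, 0, 0], "hand": -1}, {"rot": [0, 0, 0], "xyz": [0, 0, 0], "hand": -1}, {"rot": [0, 0, 0], "xyz": [0, 0, 0], "hand": -1}, {"rot": [0, 0, 0], "xyz": [0, 0, 0], "hand": -1}, {"rot": [0, 0, 0], "xyz": [0, 0, 0], "hand": -1}, {"rot": [0, 0, 0], "xyz": [0, 0, 0], "hand": -1}, {"rot": [0, 0, 0], "xyz": [0, 0, 0], "hand": -1}], "squeeze": 40}}

```text
time: 27.08
eef_pos: [0.3787, 0.3064, 0.2877]
ee_rot: [-179.9, -25.0, 7.8]
ft_force: [-3.5, -1.3, 6.9]
opening: 0.0174
grasp_force: 40.0
```

Request:
{"api": "jog_arm", "payload": {"moves": [{"rot": [0, 0, 0], "xyz": [0, 0, -4], "hand": -1}, {"rot": [0, 0, 0], "xyz": [0, 0, -8], "hand": -1}, {"rot": [0, 0, 0], "xyz": [0, 0, -10], "hand": -1}, {"rot": [0, 0, 0], "xyz": [0, 0, -10], "hand": -1}, {"rot": [0, 0, 0], "xyz": [0, 0, -10], "hand": -1}, {"rot": [0, 0, 0], "xyz": [0, 0, -10], "hand": -1}, {"rot": [0, 0, 0], "xyz": [0, 0, -10], "hand": -1}, {"rot": [0, 0, 0], "xyz": [0, 0, -10], "hand": -1}, {"rot": [0, 0, 0], "xyz": [0, 0, -10], "hand": -1}, {"rot": [0, 0, 0], "xyz": [0, 0, -10], "hand": -1}, {"rot": [0, 0, 0], "xyz": [0, 0, -10], "hand": -1}, {"rot": [0, 0, 0], "xyz": [0, 0, -10], "hand": -1}, {"rot": [0, 0, 0], "xyz": [0, 0, -8], "hand": -1}, {"rot": [0, 0, 0], "xyz": [0, 0, 0], "hand": -1}]}}

```text
time: 28.25
eef_pos: [0.3283, 0.2992, 0.3968]
ee_rot: [-179.8, -24.9, 7.8]
ft_force: [0.5, 0.2, -1.7]
opening: 0.017
grasp_force: 40.0
```

```bash
python3 - <<'E'
from bar import *
import cv2
o=r.get_obs(); T=tool(o); print(o["eef_pos"],o["ee_rot"],o["opening"],o["grasp_force"],o["qpos"],o["ft_force"])
im=imaging.grab_frame("wrist"); cv2.imwrite("pics/w7.png",im[:,:,::-1])
for q in ["bar","bar_mid","chisel"]:
    print(q,[([round(x) for x in d["at"]],round(d["confidence"],2)) for d in imaging.tip_of(q,"wrist")[:2]],[([round(x) for x in d["extent"]],round(d["confidence"],2)) for d in imaging.boxes_of(q,"wrist")[:2]])
for k in (.11,.14): print(k,proj("wrist",T@[0,0,.159+k,1] @ np.eye(4)[:,:3],T))
foot=T@[0,0,.299,1]; print("foot",foot)
U=tool_for([.44,.29,.36],0,10)
path([(U,None),(tool_for([.494,-.386,.335],-40,0),None)])
E
```

```text
[0.3283 0.2992 0.3968] [-179.7911  -24.9367    7.7676] 0.017001421500211635 39.99641954898834 [ 74.6612  -7.7884 -47.732   33.361  -44.6347   0.1739] [ 0.4581  0.2151 -1.7011]
bar [([236, 319], 0.9)] [([293, 225, 343, 402], 0.85)]
bar_mid [([280, 315], 0.84)] [([293, 224, 344, 401], 0.62)]
chisel [([200, 248], 0.87)] [([193, 204, 241, 262], 0.84), ([622, 68, 640, 240], 0.29)]
0.11 [[317.5087 247.4422]]
0.14 [[317.5836 234.4   ]]
foot [0.453  0.3173 0.1256 1.    ]
4 x rot [-0.58, -3.71, 1.86] xyz [29.6, 3.8, -22.0]
19 x rot [-0.18, -0.5, 2.1] xyz [15.8, 32.9, 2.3]
```

Request:
{"api": "jog_arm", "payload": {"moves": [{"rot": [-0.58, -3.71, 1.86], "xyz": [29.6, 3.8, -22], "hand": -1}, {"rot": [-0.58, -3.71, 1.86], "xyz": [29.6, 3.8, -22], "hand": -1}, {"rot": [-0.58, -3.71, 1.86], "xyz": [29.6, 3.8, -22], "hand": -1}, {"rot": [-0.58, -3.71, 1.86], "xyz": [29.6, 3.8, -22], "hand": -1}, {"rot": [-0.18, -0.5, 2.1], "xyz": [15.8, 32.9, 2.3], "hand": -1}, {"rot": [-0.18, -0.5, 2.1], "xyz": [15.8, 32.9, 2.3], "hand": -1}, {"rot": [-0.18, -0.5, 2.1], "xyz": [15.8, 32.9, 2.3], "hand": -1}, {"rot": [-0.18, -0.5, 2.1], "xyz": [15.8, 32.9, 2.3], "hand": -1}, {"rot": [-0.18, -0.5, 2.1], "xyz": [15.8, 32.9, 2.3], "hand": -1}, {"rot": [-0.18, -0.5, 2.1], "xyz": [15.8, 32.9, 2.3], "hand": -1}, {"rot": [-0.18, -0.5, 2.1], "xyz": [15.8, 32.9, 2.3], "hand": -1}, {"rot": [-0.18, -0.5, 2.1], "xyz": [15.8, 32.9, 2.3], "hand": -1}, {"rot": [-0.18, -0.5, 2.1], "xyz": [15.8, 32.9, 2.3], "hand": -1}, {"rot": [-0.18, -0.5, 2.1], "xyz": [15.8, 32.9, 2.3], "hand": -1}, {"rot": [0, 0, 0], "xyz": [0, 0, 0], "hand": -1}]}}

```text
time: 29.85
eef_pos: [0.5155, -0.0636, 0.5107]
ee_rot: [-179.1, -4.6, -21.5]
ft_force: [-0.1, 0.2, -0.8]
opening: 0.0175
grasp_force: 40.0
```

```bash
python3 - <<'E'
from bar import *
o=r.get_obs(); print(o["eef_pos"],o["ee_rot"],o["qpos"])
path([(tool_for([.494,-.386,.345],-40,0),None)])
E
```

```text
[ 0.5155 -0.0636  0.5107] [-179.1433   -4.6341  -21.5152] [ 15.4874   0.9863 -11.1598   2.1907 -73.6467  52.4924]
9 x rot [-0.18, -0.5, 2.06] xyz [15.7, 32.4, 1.1]
```

Request:
{"api": "jog_arm", "payload": {"moves": [{"rot": [-0.18, -0.5, 2.06], "xyz": [15.7, 32.4, 1.1], "hand": -1}, {"rot": [-0.18, -0.5, 2.06], "xyz": [15.7, 32.4, 1.1], "hand": -1}, {"rot": [-0.18, -0.5, 2.06], "xyz": [15.7, 32.4, 1.1], "hand": -1}, {"rot": [-0.18, -0.5, 2.06], "xyz": [15.7, 32.4, 1.1], "hand": -1}, {"rot": [-0.18, -0.5, 2.06], "xyz": [15.7, 32.4, 1.1], "hand": -1}, {"rot": [-0.18, -0.5, 2.06], "xyz": [15.7, 32.4, 1.1], "hand": -1}, {"rot": [-0.18, -0.5, 2.06], "xyz": [15.7, 32.4, 1.1], "hand": -1}, {"rot": [-0.18, -0.5, 2.06], "xyz": [15.7, 32.4, 1.1], "hand": -1}, {"rot": [-0.18, -0.5, 2.06], "xyz": [15.7, 32.4, 1.1], "hand": -1}, {"rot": [0, 0, 0], "xyz": [0, 0, 0], "hand": -1}, {"rot": [0, 0, 0], "xyz": [0, 0, 0], "hand": -1}]}}

```text
time: 30.77
eef_pos: [0.4956, -0.3831, 0.5029]
ee_rot: [-179.9, 0.1, -39.8]
ft_force: [0.0, -0.8, -1.6]
opening: 0.0173
grasp_force: 40.0
```

```bash
python3 - <<'E'
from bar import *
import cv2
o=r.get_obs(); T=tool(o); print(o["eef_pos"],o["ee_rot"],o["qpos"])
im=imaging.grab_frame("wrist"); cv2.imwrite("pics/w8.png",im[:,:,::-1])
for d in imaging.tip_of("crucible_rim","wrist"): print("rim",d["at"],round(d["confidence"],2),at("wrist",d["at"][1],d["at"][0],.135,T))
for d in imaging.tip_of("bar","wrist")[:1]: print("foot",d["at"],at("wrist",d["at"][1],d["at"][0],T[2,3]-.297,T))
for d in imaging.tip_of("nugget0","wrist"): print("nug",d["at"],round(d["confidence"],2),at("wrist",d["at"][1],d["at"][0],.025,T))
imaging.grab_frame("top")
for d in imaging.tip_of("crucible_rim","top")[:4]: print("rim",d["at"],round(d["confidence"],2),at("top",d["at"][1],d["at"][0],.135))
E
```

```text
[ 0.4956 -0.3831  0.5029] [-179.9163    0.1142  -39.8387] [-19.9117  13.478    3.4612  -0.1194 -80.062   70.0936]
rim [209.0, 324.1] 0.71 [ 0.4941 -0.3892  0.135 ]
rim [275.6, 118.8] 0.46 [ 0.5644 -0.2104  0.135 ]
foot [234.4, 317.0] [ 0.496  -0.3834  0.2059]
nug [185.5, 318.6] 0.82 [ 0.4987 -0.3869  0.025 ]
nug [203.9, 324.2] 0.81 [ 0.479  -0.3786  0.025 ]
nug [179.6, 334.7] 0.78 [ 0.4924 -0.4046  0.025 ]
nug [185.4, 303.1] 0.76 [ 0.5096 -0.374   0.025 ]
rim [325.2, 478.8] 0.67 [ 0.2699 -0.3426  0.135 ]
rim [293.0, 308.8] 0.61 [0.3365 0.0224 0.135 ]
rim [223.4, 492.6] 0.59 [ 0.491  -0.3806  0.135 ]
rim [197.4, 268.4] 0.56 [0.5468 0.1136 0.135 ]
```

Request:
{"api": "jog_arm", "payload": {"moves": [{"rot": [0, 0, 0], "xyz": [0.1, 0.5, 17], "hand": -1}, {"rot": [0, 0, 0], "xyz": [0.1, 0.5, 17], "hand": -1}, {"rot": [0, 0, 0], "xyz": [0.1, 0.5, 17], "hand": -1}, {"rot": [0, 0, 0], "xyz": [0.1, 0.5, 17], "hand": -1}, {"rot": [0, 0, 0], "xyz": [0.1, 0.5, 17], "hand": -1}, {"rot": [0, 0, 0], "xyz": [0.1, 0.5, 17], "hand": -1}, {"rot": [0, 0, 0], "xyz": [0.1, 0.5, 17], "hand": -1}, {"rot": [0, 0, 0], "xyz": [0.1, 0, 17], "hand": -1}, {"rot": [0, 0, 0], "xyz": [0, 0, 8], "hand": -1}, {"rot": [0, 0, 0], "xyz": [0, 0, 4], "hand": -1}, {"rot": [0, 0, 0], "xyz": [0, 0, 4], "hand": -1}, {"rot": [0, 0, 0], "xyz": [0, 0, 0], "hand": -1}, {"rot": [0, 0, 0], "xyz": [0, 0, 0], "hand": -1}]}}

```text
time: 32.15
eef_pos: [0.495, -0.3838, 0.3535]
ee_rot: [-179.9, -0.1, -39.6]
ft_force: [0.5, -0.7, -1.6]
opening: 0.0172
grasp_force: 40.0
```

Request:
{"api": "jog_arm", "payload": {"moves": [{"rot": [0, 0, 0], "xyz": [0, 0.5, 3], "hand": -1}, {"rot": [0, 0, 0], "xyz": [0, 0.5, 3], "hand": -1}, {"rot": [0, 0, 0], "xyz": [0, 0.5, 3], "hand": -1}, {"rot": [0, 0, 0], "xyz": [0, 0.5, 3], "hand": -1}, {"rot": [0, 0, 0], "xyz": [0, 0, 0], "hand": -1}]}}

```text
time: 32.57
eef_pos: [0.4932, -0.3854, 0.3398]
ee_rot: [-179.9, 0.0, -39.6]
ft_force: [-0.5, 1.5, -1.6]
opening: 0.0176
grasp_force: 40.0
```

Request:
{"api": "jog_arm", "payload": {"moves": [{"rot": [0, 0, 0], "xyz": [0, 0, 3], "hand": -1}, {"rot": [0, 0, 0], "xyz": [0, 0, 3], "hand": -1}, {"rot": [0, 0, 0], "xyz": [0, 0, 3], "hand": -1}, {"rot": [0, 0, 0], "xyz": [0, 0, 0], "hand": -1}]}}

```text
time: 32.9
eef_pos: [0.4933, -0.3852, 0.3308]
ee_rot: [-179.9, 0.0, -39.6]
ft_force: [-0.2, -0.3, -0.8]
opening: 0.0174
grasp_force: 40.0
```

Request:
{"api": "jog_arm", "payload": {"moves": [{"rot": [0, 0, 0], "xyz": [0, 0, 2], "hand": -1}, {"rot": [0, 0, 0], "xyz": [0, 0, 2], "hand": -1}, {"rot": [0, 0, 0], "xyz": [0, 0, 2], "hand": -1}, {"rot": [0, 0, 0], "xyz": [0, 0, 0], "hand": -1}]}}

```text
time: 33.23
eef_pos: [0.4948, -0.386, 0.3291]
ee_rot: [-179.8, -0.4, -39.5]
ft_force: [-0.0, 2.5, 14.3]
opening: 0.0173
grasp_force: 40.0
```

Request:
{"api": "jog_arm", "payload": {"moves": [{"rot": [0, 0, 0], "xyz": [0, 0, -1.5], "hand": -1}, {"rot": [0, 0, 0], "xyz": [0, 0, 0], "hand": -0.5}, {"rot": [0, 0, 0], "xyz": [0, 0, 0], "hand": -0.4}, {"rot": [0, 0, 0], "xyz": [0, 0, 0], "hand": -0.2}, {"rot": [0, 0, 0], "xyz": [0, 0, 0], "hand": 0.2}, {"rot": [0, 0, 0], "xyz": [0, 0, 0], "hand": 1}, {"rot": [0, 0, 0], "xyz": [0, 0, 0], "hand": 1}, {"rot": [0, 0, 0], "xyz": [0, 0, 0], "hand": 1}, {"rot": [0, 0, 0], "xyz": [0, 0, 0], "hand": 1}, {"rot": [0, 0, 0], "xyz": [0, 0, 0], "hand": 1}, {"rot": [0, 0, 0], "xyz": [0, 0, 0], "hand": 1}]}}

```text
time: 34.15
eef_pos: [0.4935, -0.3853, 0.3272]
ee_rot: [-179.9, -0.0, -39.6]
ft_force: [-0.3, -0.4, -1.1]
opening: 0.074
grasp_force: 0.0
```

```bash
cat > chk.py <<'E'
from bar import *
o=r.get_obs(); T=tool(o); print(o["time"],o["opening"],o["ft_force"],o["grasp_force"])
imaging.grab_frame("wrist")
for q,z in [("bar",.03),("bar_mid",.11),("crucible_rim",.135)]:
    print(q,[([round(x) for x in d["at"]],round(d["confidence"],2),at("wrist",d["at"][1],d["at"][0],z,T)) for d in imaging.tip_of(q,"wrist")[:2]])
print([([round(x) for x in d["extent"]],round(d["confidence"],2)) for d in imaging.boxes_of("bar","wrist")[:2]])
imaging.grab_frame("side"); imaging.grab_frame("top")
for c in ("side","top"):
  for q in ("bar","bar_mid","crucible_rim","scoop"):
    print(c,q,[([round(x) for x in d["at"]],round(d["confidence"],2)) for d in imaging.tip_of(q,c)[:3]])
E
python3 chk.py
```

```text
34.15 0.07398928526533723 [-0.3283 -0.3816 -1.1039] 0.0
bar [([234, 315], 0.66, array([ 0.4961, -0.3851,  0.03  ]))]
bar_mid [([317, 340], 0.7, array([ 0.47  , -0.3814,  0.11  ]))]
crucible_rim [([297, 319], 0.63, array([ 0.4944, -0.3872,  0.135 ]))]
[([306, 226, 390, 426], 0.6)]
side bar []
side bar_mid [([189, 357], 0.41)]
side crucible_rim [([192, 425], 0.9), ([252, 376], 0.84), ([179, 351], 0.71)]
side scoop [([308, 254], 0.83)]
top bar [([227, 482], 0.46), ([280, 239], 0.46)]
top bar_mid [([197, 267], 0.72), ([234, 488], 0.51), ([232, 491], 0.31)]
top crucible_rim [([326, 479], 0.82), ([224, 493], 0.79), ([294, 312], 0.7)]
top scoop [([198, 268], 0.68), ([229, 155], 0.68), ([231, 477], 0.21)]
```

Request:
{"api": "jog_arm", "payload": {"moves": [{"rot": [0, 0, 0], "xyz": [0, 0, 0], "hand": 1}, {"rot": [0, 0, 0], "xyz": [0, 0, -5], "hand": 1}, {"rot": [0, 0, 0], "xyz": [0, 0, -10], "hand": 1}, {"rot": [0, 0, 0], "xyz": [0, 0, -15], "hand": 1}, {"rot": [0, 0, 0], "xyz": [0, 0, -15], "hand": 1}, {"rot": [0, 0, 0], "xyz": [0, 0, -25], "hand": 1}, {"rot": [0, 0, 0], "xyz": [0, 0, -35], "hand": 1}, {"rot": [0, 0, 0], "xyz": [0, 0, -35], "hand": 1}, {"rot": [0, 0, 0], "xyz": [0, 0, -35], "hand": 1}, {"rot": [0, 0, 0], "xyz": [0, 0, 0], "hand": 1}, {"rot": [0, 0, 0], "xyz": [0, 0, 0], "hand": 1}, {"rot": [0, 0, 0], "xyz": [0, 0, 0], "hand": 1}]}}

```text
time: 35.9
eef_pos: [0.4928, -0.3854, 0.5027]
ee_rot: [-179.8, -0.1, -39.6]
ft_force: [-0.7, -0.5, -0.3]
opening: 0.0877
grasp_force: 0.0
```

```bash
python3 chk.py; python3 - <<'E'
from bar import *
for d in imaging.tip_of("nugget0","top"): print("nug",[round(x) for x in d["at"]],round(d["confidence"],2),at("top",d["at"][1],d["at"][0],.025)[:2])
for d in imaging.tip_of("nugget0","wrist"): print("nugw",[round(x) for x in d["at"]],round(d["confidence"],2),at("wrist",d["at"][1],d["at"][0],.025,tool())[:2])
E
```

```text
35.9 0.08772541120176756 [-0.6911 -0.4627 -0.2852] 0.0
bar [([193, 320], 0.81, array([ 0.4914, -0.3858,  0.03  ]))]
bar_mid [([227, 330], 0.87, array([ 0.4718, -0.3824,  0.11  ]))]
crucible_rim [([408, 432], 0.89, array([ 0.2711, -0.347 ,  0.135 ])), ([211, 322], 0.64, array([ 0.4926, -0.3895,  0.135 ]))]
[([313, 185, 359, 291], 0.65)]
side bar []
side bar_mid [([186, 360], 0.47)]
side crucible_rim [([177, 349], 0.97), ([194, 425], 0.97), ([252, 371], 0.57)]
side scoop [([311, 257], 0.64)]
top bar []
top bar_mid []
top crucible_rim [([326, 478], 0.79), ([223, 495], 0.72), ([292, 312], 0.72)]
top scoop [([198, 268], 0.86)]
nug [222, 358] 0.6 [ 0.5092 -0.0923]
nugw [182, 333] 0.75 [ 0.49   -0.4046]
nugw [187, 296] 0.61 [ 0.5121 -0.3705]
nugw [185, 318] 0.6 [ 0.4985 -0.3897]
nugw [332, 134] 0.5 [ 0.5027 -0.1022]
nugw [202, 323] 0.42 [ 0.4801 -0.3823]
```

```bash
python3 -c "
from cell import r
print(r.finish_job())"
```

```text
the job is handed in; nothing more can be done
None
```

I handed the job in at about 36 s of the 72 s allowed. By the last camera detections, four nuggets and the bar (leaning about 14°) are in the crucible. The scoop is back in its tray and let go, the fifth nugget is still in the bin, and the crucible stands where it was; I got no verdict back from the judge.

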